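# Load the curing cabinet with a doubler stack

## Task

Raise the cabinet's glass sash all the way, draw the tray right out, lift the round clamp weight off the tray's post, then stack every doubler plate on the bench over the post, longest at the bottom and each shorter one on top of it, lengthwise along the tray, and put the weight back on the post on top of them. Slide the tray fully home, and then lower the sash fully shut. Keep the sash fully up whenever the tray is not home, and leave the other things on the bench where they are.

Things in the scene. Friction and masses are not known exactly. Their poses are not given: they have to be found in the camera images.
- cabinet: Bench-top curing cabinet, fixed to the bench, about 225 mm deep, 230 mm wide and 170 mm high, with a clear roof. Origin: on the bench surface (z = 0), under the middle of the glass sash. Its x axis is level and points into the cabinet (away from the robot), y to the left, z up. Two aluminium guide posts for the sash, 26 x 18 mm and 205 mm tall, stand at y = +107 and -107 mm. The clear opening is 184 mm wide
- sash (a joint): Height of the vertically sliding glass sash at the cabinet's front, m: 0 = fully lowered (shut), 0.10 = fully raised against its stop. Stays where it is left; about 9 N to raise, 3 N to lower. The pane (6 mm thick, 196 mm wide) has its lower edge 45 mm above the bench when shut and 145 mm when raised
- sash_handle (a point): Middle of the sash's handle: a level black bar along the cabinet's y axis, 120 mm long, 16 mm thick (along x), 14 mm high, held 22 mm above the pane's top frame by two stalks at y = +50 and -50 mm. It is the highest part over the cabinet's roof and can be pinched from straight above. Moves with the sash: 205 mm above the bench when shut, 305 mm when raised
- tray (a joint): How far the tray is drawn out of the cabinet towards the robot, m: 0 = fully home, 0.175 = drawn right out against its stop. It slides along the cabinet's -x direction; about 3 N moves it, and it stays where it is left. The tray's bed is 100 mm wide, its top 20 mm above the bench, with a front apron reaching 44 mm above the bench, 85 mm in front of the post
- tray_handle (a point): Middle of the tray's handle, a black grip 50 mm long (along the cabinet's x), 24 mm wide, 14 mm high, centred 35 mm above the bench and 70 mm in front of the apron. It stands out in front of the sash even when the tray is home. Moves with the tray
- post_foot (a point): Foot of the steel post on the tray, on the post's axis at the tray bed's top (20 mm above the bench). The post is 12 mm thick and 64 mm tall with a round tip. 155 mm behind the tray handle, so 85 mm behind the sash when the tray is home and 90 mm in front of it when drawn out. Moves with the tray
- weight: Round dark steel clamp weight, a thick ring 60 mm across, 38 mm tall, with a 19 mm bore right through; 0.25 to 0.5 kg. Origin: centre of its underside, z up. At the start it sits on the tray bed with the post through it, inside the cabinet
- plate_a: Aluminium doubler plate 150 mm long (its x axis), 56 mm wide (y), 10 mm thick, with a square 18 mm hole through its middle. Origin: centre of its underside. Starts lying flat on the bench beside the tray; may be absent
- plate_b: Aluminium doubler plate 125 mm long (its x axis), 56 mm wide (y), 10 mm thick, with a square 18 mm hole through its middle. Origin: centre of its underside. Starts lying flat on the bench beside the tray; may be absent
- plate_c: Aluminium doubler plate 100 mm long (its x axis), 56 mm wide (y), 10 mm thick, with a square 18 mm hole through its middle. Origin: centre of its underside. Starts lying flat on the bench beside the tray; may be absent
- plate_d: Aluminium doubler plate 75 mm long (its x axis), 56 mm wide (y), 10 mm thick, with a square 18 mm hole through its middle. Origin: centre of its underside. Starts lying flat on the bench beside the tray; may be absent
- battery: Bystander: loose black battery pack, 50 x 110 x 35 mm. Origin: middle of its underside
- motor: Bystander: loose steel brushless motor, 60 mm across, 50 mm tall with its shaft. Origin: middle of its underside
- spool: Bystander: loose blue plastic wire spool standing on its flange, 64 mm across, 44 mm tall. Origin: middle of its underside
- screwdriver: Bystander: loose screwdriver lying on the bench, 170 mm long along its x axis. Origin: about the middle of its length
- tip_tin: Bystander: loose small open brass cup, 56 mm across, 30 mm tall. Origin: middle of its underside

How it is judged:
On the way, in this order (a step that is already met when the one before it is completed fails the run):
1. sash fully raised (within 10 mm of its stop), tray still home (value of joint sash above 0.09 m and value of joint tray below 0.006 m), for 0.2 s.
2. tray drawn right out (within 15 mm of its stop), sash still up (value of joint sash above 0.09 m and value of joint tray above 0.16 m), for 0.2 s.
3. all plates on the post in order of length, longest lowest, lengthwise along the tray, weight on top, tray still out (horizontal distance between each of plate_a, plate_b, plate_c, plate_d, weight and post_foot below 0.008 m and angle between each of plate_a, plate_b, plate_c, plate_d, weight's own z axis and vertical below 0.08 rad and angle between the x axis of each of plate_a, plate_b, plate_c, plate_d and the x axis of cabinet, either way round below 0.25 rad and z of weight in the frame of plate_a between 0.008 and 0.045 m and z of weight in the frame of plate_b between 0.008 and 0.045 m and z of weight in the frame of plate_c between 0.008 and 0.045 m and z of weight in the frame of plate_d between 0.008 and 0.045 m and z of each of plate_b, plate_c, plate_d in the frame of plate_a above 0.007 m and z of each of plate_c, plate_d in the frame of plate_b above 0.007 m and z of plate_d in the frame of plate_c above 0.007 m and value of joint tray above 0.1 m), for 0.3 s.
4. tray fully home with the whole stack, sash still up (all of step 1 and horizontal distance between each of plate_a, plate_b, plate_c, plate_d, weight and post_foot below 0.008 m and angle between each of plate_a, plate_b, plate_c, plate_d, weight's own z axis and vertical below 0.08 rad and angle between the x axis of each of plate_a, plate_b, plate_c, plate_d and the x axis of cabinet, either way round below 0.25 rad and z of weight in the frame of plate_a between 0.008 and 0.045 m and z of weight in the frame of plate_b between 0.008 and 0.045 m and z of weight in the frame of plate_c between 0.008 and 0.045 m and z of weight in the frame of plate_d between 0.008 and 0.045 m and z of each of plate_b, plate_c, plate_d in the frame of plate_a above 0.007 m and z of each of plate_c, plate_d in the frame of plate_b above 0.007 m and z of plate_d in the frame of plate_c above 0.007 m), for 0.2 s.
At the end, for the whole second after the job is handed in: The sash is shut (within 6 mm) and the tray home (within 6 mm); every plate present is round the post (centres within 8 mm), flat (within 4.5 degrees), lengthwise along the tray (within 14 degrees), longer below shorter, and the weight rests flat on top of them round the post; all at rest (horizontal distance between each of plate_a, plate_b, plate_c, plate_d, weight and post_foot below 0.008 m and angle between each of plate_a, plate_b, plate_c, plate_d, weight's own z axis and vertical below 0.08 rad and angle between the x axis of each of plate_a, plate_b, plate_c, plate_d and the x axis of cabinet, either way round below 0.25 rad and z of weight in the frame of plate_a between 0.008 and 0.045 m and z of weight in the frame of plate_b between 0.008 and 0.045 m and z of weight in the frame of plate_c between 0.008 and 0.045 m and z of weight in the frame of plate_d between 0.008 and 0.045 m and z of each of plate_b, plate_c, plate_d in the frame of plate_a above 0.007 m and z of each of plate_c, plate_d in the frame of plate_b above 0.007 m and z of plate_d in the frame of plate_c above 0.007 m and value of joint each of tray, sash below 0.006 m and linear speed of weight below 0.02 m/s); the robot touches nothing.
It fails at once if the sash is less than fully up (under 85 mm of its 100) while the tray is more than 20 mm out (value of joint sash below 0.085 m and value of joint tray above 0.02 m).
It fails at once if a bystander is moved by more than 40 mm (distance of any of battery, motor, spool, screwdriver, tip_tin from where it was at the start of the episode above 0.04 m).
Of plate_a, plate_b, plate_c, plate_d only 2 to 3 are there at a start; the rules pass over those that are not, and their reading is None.
At some moment in a run one of plate_a, plate_b, plate_c, plate_d may be knocked a few centimetres aside while the robot is not near it.
It also fails if it takes over 210 s, if anything falls off the work surface, if the arm or the gripper's body presses on something with over 40 N, if the wrist force passes 120 N, or if a joint passes its speed limit or range.

## Robot

A 6-joint arm with a two-finger parallel gripper is mounted at the origin on the work surface. World frame = base frame: x ahead of the robot, y to its left, z up, the work surface at z = 0. Lengths are in m, angles in rad, forces in N, time in s.
With the tool pointing down it reaches from about 0.275 to 0.725 m from the base axis. Payload 15.9 kg.
Tool frame: the origin (TCP) lies midway between the tips of the shut fingers; the grasp point (between the pads) lies 19 mm behind it; z points along the fingers, y is the direction in which the jaws open and shut (so a half turn about z gives the same grasp; the last joint's range is limited). The gripper opens to 85 mm and grips with 20 to 120 N. Pads are 22 mm wide; open, the fingers measure 114 mm over their backs; the gripper's body (76 mm by 85 mm) begins 54 mm behind the grasp point. The pads swing forward as they close: fully open they stand 13 mm farther back than shut.
Start: joints at [1.343, 0.213, -0.034, 1.323, 0, 1.571], TCP at [0.113, 0.487, 0.231] pointing down, gripper open.
Joint ranges: [-2.98, 2.98], [-0.74, 1.72], [-1.14, 1.35], [-2.1, 2.04], [-1.57, 1.44], [-3.14, 3.14]. Speed limits (rad/s): [1.89, 1.89, 2.39, 2.57, 3.14, 3.14].

## Interface

Orientations are given as a rotation vector (axis times angle).
In Python, from bench import * gives the robot as it stands. The module is installed in compiled form; this text tells all that it offers.
- The arm moves only by the tool jog_arm, never from a script. Its arguments are lists of equal length, an entry for each row: "dr": the turn, a rotation vector about the tool's x, y, z in degrees, a list of three; "linear": the shift along the tool's x, y, z in m, a list of three; "grip": the opening, from 0 (shut) to 1 (fully open). In form: {"dr": [[wx, wy, wz], ...], "linear": [[dx, dy, dz], ...], "grip": [grip, ...]}. A call has 1 to 10 rows; each row shifts and turns the commanded pose from where the row before left it, along the tool's axes as they then stand; what a row does not reach is not made up. A row lasts 1/8 s, in which the tool goes at most 62.5 mm and 10.7 degrees, less where a joint would pass 70% of its speed; a pose out of reach is approached as far as the arm can. A call is refused whole if a number of a shift passes 0.0625 or a number of a turn 10.7, either way. A call with a gripper value outside its range is refused whole. The fingers move at their own pace and stop on an object; "squeeze" is the grip in N (left out, the last holds). Time passes only in rows, so rows that do not move let the fingers close. It gives the time, the measured TCP pose, the force and the opening at its end, in the units of the state.
- read_state(): the state, without advancing time (a new reading comes with each control period).
- capture(name): name is "side" or "top"; returns a dict with "pixels" (480x640x3 uint8, blue, green, red), "fx", "fy", "cx", "cy" (pixels), "k1" (the pictures are not rectified: a ray, as slopes to the right and down, at radius r is drawn at 1 + k1 r^2 times it, then the intrinsics apply), "R" (3x3) and "t" (3): a world point X has camera coordinates R X + t. Camera axes: x right, y down, z forward; pixel columns grow to the right and rows downward; lengths in m; the calibration is good to about 2 mm. A picture is of the moment at which its call begins. There is no depth.
- close_job(): hands the job in, once; it reports no verdict.
The state is a dict: "t": time; "joints": joint angles; "joint_vel": joint speeds; "effort": joint torques, N m; "eef_pos": TCP position; "orientation": TCP orientation; "contact_force": force on the tool from outside, world axes, zero at the start; "moment": the same for the moment, N m; "width": finger opening in m.
Only numpy, scipy, OpenCV 4.12 (cv2) and the standard library are available. Lean on these libraries where they do the work, as an engineer would, in place of code of your own. Each camera call takes 0.05 s, during which the arm holds its last target.

## Working session

There is one attempt and no reset: what is moved stays moved. The work goes in short steps, Python scripts to look and compute and a tool call to move; the robot and the scene stay as the last step left them, time stands still between calls to the robot, and variables do not carry over. Pictures are saved under pics/ and viewed, and the job is handed in when it is done.

Besides the shell and the picture viewer there is one more tool, called after ">>>" as name(argument=value, ...), one argument or row to a line, values as JSON. jog_arm: Moves the arm, as the interface text tells. Its arguments: {"type":"object","properties":{"dr":{"type":"array"},"linear":{"type":"array"},"grip":{"type":"array"},"squeeze":{"type":"number"}},"required":["dr","linear","grip"]}

```bash
mkdir -p pics; ls; python3 - <<'E'
from bench import *
import cv2
s=read_state(); print(s)
for n in ("top","side"):
    c=capture(n); cv2.imwrite(f"pics/{n}0.png",c["pixels"])
    print(n,{k:c[k] for k in c if k!="pixels"})
E
```

```text
pics
{'t': 0.0, 'joints': array([ 1.34300795e+00,  2.13360493e-01, -3.50331591e-02,  1.32348192e+00,
       -1.55209098e-06,  1.57078034e+00]), 'joint_vel': array([-4.25051752e-04, -4.23579106e-05,  4.08608063e-04, -5.08152982e-04,
        4.64514340e-04,  2.21532210e-04]), 'effort': array([ 3.21722000e-04, -6.86160278e+01,  4.87119806e+01,  1.73747214e-02,
        8.21563549e-05,  1.03561175e-05]), 'eef_pos': array([0.11283985, 0.48677158, 0.23082428]), 'orientation': array([-3.56997301e-01, -3.12112055e+00,  1.68450673e-03]), 'contact_force': array([0.36908017, 0.53112045, 0.03643779]), 'moment': array([ 0.00100231,  0.03669905, -0.00542727]), 'width': 0.08521099515054008}
top {'fx': 449.3179772729883, 'fy': 449.3179772729883, 'cx': 324.5397206403306, 'cy': 241.692143454249, 'k1': -0.04741856830149335, 'R': array([[-6.37785089e-04, -9.99966872e-01,  8.11462801e-03],
       [-9.93586395e-01, -2.83877806e-04, -1.13075176e-01],
       [ 1.13073734e-01, -8.13470165e-03, -9.93553299e-01]]), 't': array([-0.01973401,  0.59008421,  1.20736731])}
side {'fx': 525.8970094234564, 'fy': 525.8970094234564, 'cx': 323.50470339446196, 'cy': 236.16482180977147, 'k1': 0.03347661356135573, 'R': array([[ 0.95873789, -0.28415395,  0.00884316],
       [-0.19081246, -0.66623847, -0.72091394],
       [ 0.2107422 ,  0.68948012, -0.69296817]]), 't': array([-0.57023792,  0.21448945,  1.49556045])}
```

View pics/top0.png

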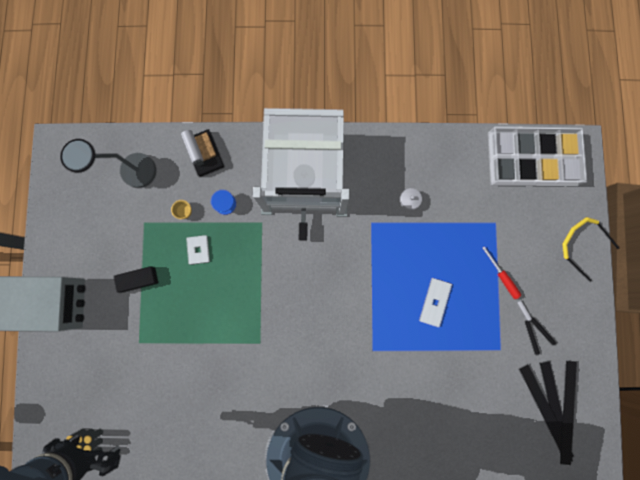

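View pics/side0.png

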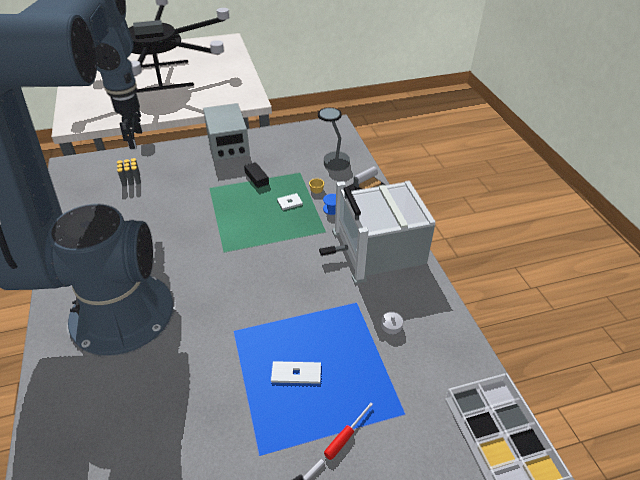

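The top view shows the cabinet around (303,165), with the tray handle at (303,230). There are two white plates, one on the green mat at (197,250) and one on the blue mat at (435,302). The side view shows the same two plates. Next I'll measure them.

```bash
cat > h.py <<'E'
from bench import *
import cv2, numpy as np
from scipy.spatial.transform import Rotation as Ro
def K(c): return np.array([[c["fx"],0,c["cx"]],[0,c["fy"],c["cy"]],[0,0,1.]])
D=lambda c: np.array([c["k1"],0,0,0,0.])
def ray(c,px):
    px=np.asarray(px,float).reshape(-1,1,2)
    n=cv2.undistortPoints(px,K(c),D(c)).reshape(-1,2)
    d=np.c_[n,np.ones(len(n))]@np.asarray(c["R"])   # R^T d
    o=-np.asarray(c["R"]).T@np.asarray(c["t"])
    return o,d
def plane(c,px,z):
    o,d=ray(c,px); return o+d*((z-o[2])/d[:,2])[:,None]
def proj(c,X):
    X=np.asarray(X,float).reshape(-1,3)
    return cv2.projectPoints(X,cv2.Rodrigues(np.asarray(c["R"]))[0],np.asarray(c["t"]),K(c),D(c))[0].reshape(-1,2)
def tri(c1,p1,c2,p2):
    o1,d1=ray(c1,p1);o2,d2=ray(c2,p2);d1=d1[0]/np.linalg.norm(d1[0]);d2=d2[0]/np.linalg.norm(d2[0])
    s=np.linalg.lstsq(np.c_[d1,-d2],o2-o1,rcond=None)[0]
    a=o1+s[0]*d1;b=o2+s[1]*d2
    return (a+b)/2,np.linalg.norm(a-b)
def st():
    s=read_state(); R=Ro.from_rotvec(s["orientation"]).as_matrix()
    print("t %.2f pos %s yaw_y %.2f deg z %s F %s w %.4f"%(s["t"],np.round(s["eef_pos"],4),np.degrees(np.arctan2(R[1,1],R[0,1])),np.round(R[:,2],3),np.round(s["contact_force"],1),s["width"])); print("j",np.round(s["joints"],3))
    return s,R
def rel(target):
    s,R=st(); print("tool-frame shift to",target,":",np.round(R.T@(np.array(target)-s["eef_pos"]),4))
def save(c,name,box=None,k=1):
    im=c["pixels"]
    if box: x0,y0,x1,y1=box; im=im[y0:y1,x0:x1]
    if k!=1: im=cv2.resize(im,None,fx=k,fy=k,interpolation=cv2.INTER_CUBIC)
    cv2.imwrite("pics/"+name,im)
E
python3 - <<'E'
from h import *
a=capture("top"); b=capture("side")
save(a,"top1.png",(240,95,420,250),4); save(b,"side1.png",(300,150,450,290),4)
for n,c in(("top",a),("side",b)):
    im=c["pixels"]; hsv=cv2.cvtColor(im,cv2.COLOR_BGR2HSV)
    m=((hsv[...,1]<40)&(hsv[...,2]>200)).astype(np.uint8)*255
    for ct in cv2.findContours(m,cv2.RETR_EXTERNAL,cv2.CHAIN_APPROX_NONE)[0]:
        if cv2.contourArea(ct)<150: continue
        P=plane(c,ct.reshape(-1,2),0.01)[:,:2].astype(np.float32)
        (cx,cy),(w,h),an=cv2.minAreaRect(P)
        if max(w,h)>.25: continue
        bx=cv2.boxPoints(((cx,cy),(w,h),an)); e=[bx[1]-bx[0],bx[2]-bx[1]]; e=max(e,key=np.linalg.norm)
        print(n,ct.reshape(-1,2).mean(0),"c",round(cx,4),round(cy,4),"dims",round(w,4),round(h,4),"long dir deg",round(np.degrees(np.arctan2(e[1],e[0]))%180,1))
E
```

```text
top [434.94017094 302.20512821] c 0.4238 -0.3282 dims 0.0532 0.1234 long dir deg 162.3
top [197.04878049 249.46341463] c 0.5709 0.3387 dims 0.0714 0.0517 long dir deg 7.2
top [340.36697248 175.77981651] c 0.7864 -0.0636 dims 0.1399 0.0301 long dir deg 6.9
top [302.10505837 137.58365759] c 0.9143 0.0426 dims 0.2276 0.0921 long dir deg 89.2
top [302.77358491 111.64150943] c 0.9757 0.0413 dims 0.2253 0.0134 long dir deg 89.0
side [505.17050691 468.92626728] c 0.8122 -0.6978 dims 0.0581 0.0696 long dir deg 178.9
side [495.6302521  398.21008403] c 0.8862 -0.5317 dims 0.0778 0.0664 long dir deg 88.9
side [295.76335878 371.25954198] c 0.4227 -0.3298 dims 0.0552 0.1243 long dir deg 163.8
side [289.30909091 200.23636364] c 0.5703 0.3371 dims 0.0742 0.0557 long dir deg 7.7
side [374.2        215.13333333] c 0.8224 0.1978 dims 0.2087 0.1346 long dir deg 89.1
side [407.8125   201.359375] c 0.9568 0.2089 dims 0.2356 0.1177 long dir deg 88.9
side [102.28723404 124.15957447] c -0.0562 1.0307 dims 0.1559 0.1064 long dir deg 0.4
side [179.59375    115.27083333] c 0.2602 1.02 dims 0.0861 0.1864 long dir deg 179.9
side [146.37878788  78.18181818] c 0.1394 1.3802 dims 0.0946 0.1831 long dir deg 91.2
```

View pics/top1.png

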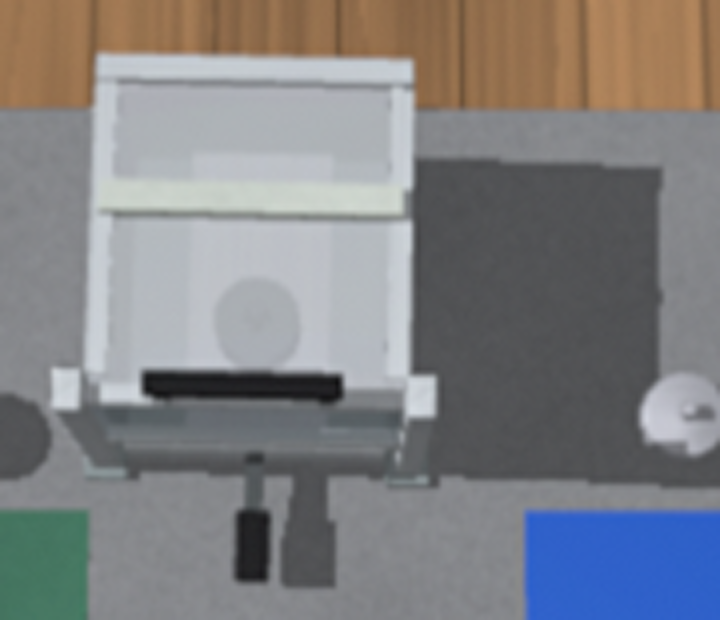

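View pics/side1.png

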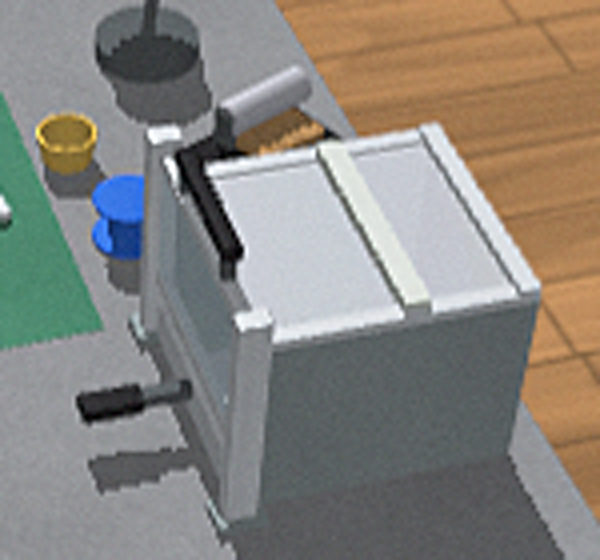

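In the zoomed views the sash handle bar runs from (275,189) to (326,193) in the top image, and the tray handle is at (303,231). The weight shows through the roof at about (304,176). Now I'll convert these to positions.

```bash
python3 - <<'E'
from h import *
a=capture("top"); b=capture("side")
for n,c,boxes in(("top",a,((265,180,335,203),(290,212,312,245))),("side",b,((342,183,362,216),(315,240,340,262)))):
    im=c["pixels"]; v=im.max(2)
    for (x0,y0,x1,y1),z in zip(boxes,(0.212,0.042)):
        m=np.zeros(v.shape,np.uint8); m[y0:y1,x0:x1]=(v[y0:y1,x0:x1]<50)*255
        ct=max(cv2.findContours(m,cv2.RETR_EXTERNAL,cv2.CHAIN_APPROX_NONE)[0],key=cv2.contourArea)
        P=plane(c,ct.reshape(-1,2),z)[:,:2].astype(np.float32)
        (cx,cy),(w,h),an=cv2.minAreaRect(P);bx=cv2.boxPoints(((cx,cy),(w,h),an)); e=[bx[1]-bx[0],bx[2]-bx[1]]; e=max(e,key=np.linalg.norm)
        print(n,z,ct.reshape(-1,2).min(0),ct.reshape(-1,2).max(0),"c",round(cx,4),round(cy,4),"d",round(w,4),round(h,4),"ang",round(np.degrees(np.arctan2(e[1],e[0]))%180,1))
# guide post tops z=.205 (zoom px/4 + offset)
for p in ((66,384),(422,391)):
    q=(p[0]/4+240,p[1]/4+95); print("post top",plane(a,[q],0.205)[0])
print("weight top centre",plane(a,[(257/4+240,313/4+95)],0.058)[0])
st()
E
```

```text
top 0.212 [276 189] [324 195] c 0.6894 0.0403 d 0.0147 0.115 ang 90.0
top 0.042 [300 223] [306 239] c 0.6187 0.0395 d 0.0445 0.0165 ang 0.2
side 0.212 [344 184] [360 215] c 0.6956 0.0564 d 0.1404 0.0477 ang 70.6
side 0.042 [319 247] [335 255] c 0.6164 0.0336 d 0.0282 0.0489 ang 179.5
post top [0.69346683 0.1454525  0.205     ]
post top [ 0.68930117 -0.0690294   0.205     ]
weight top centre [0.77720204 0.03618293 0.058     ]
t 0.30 pos [0.1129 0.487  0.2312] yaw_y 76.95 deg z [-0. -0. -1.] F [-0.  -0.5  0.1] w 0.0855
j [ 1.343  0.213 -0.035  1.323 -0.     1.571]
```

>>> jog_arm(
  dr=[
    [0,0,7],
    [0,0,7],
    [0,0,7],
    [0,0,7],
    [0,0,7],
    [0,0,7],
    [0,0,7],
    [0,0,7],
    [0,0,7],
    [0,0,7],
  ],
  linear=[
    [-0.061,-0.004,-0.005],
    [-0.061,-0.004,-0.005],
    [-0.061,-0.004,-0.005],
    [-0.061,-0.004,-0.005],
    [-0.061,-0.004,-0.005],
    [-0.061,-0.004,-0.005],
    [-0.061,-0.004,-0.005],
    [-0.061,-0.004,-0.005],
    [-0.061,-0.004,-0.005],
    [-0.061,-0.004,-0.005],
  ],
  grip=[0.6,0.6,0.6,0.6,0.6,0.6,0.6,0.6,0.6,0.6],
  squeeze=60,
)

```text
t: 1.55
eef_pos: [0.4954, 0.0562, 0.2813]
orientation: [2.087, 2.348, -0.0]
contact_force: [0.1, 1.1, -0.1]
width: 0.0515
```

```bash
python3 -c "
from h import *
rel([0.690,0.039,0.28])"
```

```text
t 1.55 pos [0.4954 0.0562 0.2813] yaw_y 6.72 deg z [-0. -0. -1.] F [ 0.1  1.1 -0.1] w 0.0515
j [ 0.113  0.208  0.085  1.448 -0.     1.567]
tool-frame shift to [0.69, 0.039, 0.28] : [-0.0399  0.1912  0.0013]
```

>>> jog_arm(
  dr=[
    [0,0,0],
    [0,0,0],
    [0,0,0],
    [0,0,0],
    [0,0,8],
    [0,0,0],
    [0,0,0],
  ],
  linear=[
    [-0.01,0.048,0],
    [-0.01,0.048,0],
    [-0.01,0.048,0],
    [-0.01,0.047,0],
    [0,0,0],
    [0,0,0.04],
    [0,0,0],
  ],
  grip=[0.6,0.6,0.6,0.6,0.6,0.6,0.6],
)

```text
t: 2.42
eef_pos: [0.6797, 0.0423, 0.2386]
orientation: [-2.238, -2.198, 0.008]
contact_force: [-0.4, 1.6, -0.6]
width: 0.0513
```

```bash
python3 -c "
from h import *
rel([0.690,0.039,0.190])
a=capture('top');b=capture('side')
save(a,'top2.png',(240,95,420,250),4); save(b,'side2.png',(300,130,450,270),4)"
```

```text
t 2.42 pos [0.6797 0.0423 0.2386] yaw_y -1.04 deg z [-0.007 -0.    -1.   ] F [-0.4  1.6 -0.6] w 0.0513
j [ 0.062  0.64   0.626  1.564 -0.     1.651]
tool-frame shift to [0.69, 0.039, 0.19] : [-0.0031  0.0107  0.0486]
```

View pics/side2.png

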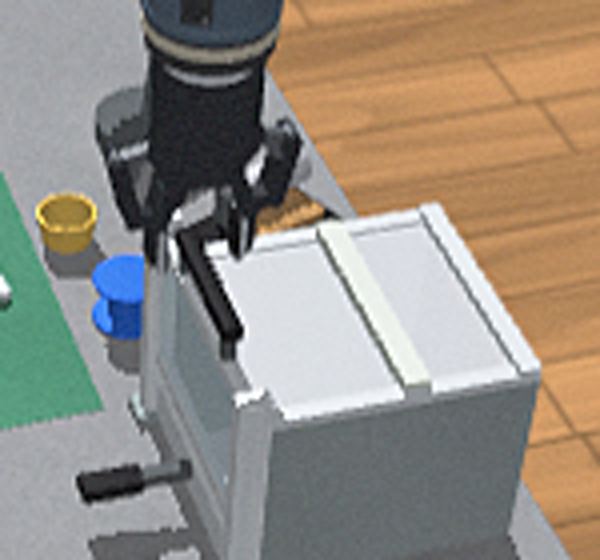

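The fingers straddle the handle bar. The pose is 10 mm short in tool y, so I'll correct that, lower and pinch.

>>> jog_arm(
  dr=[
    [0,0,0],
    [0,0,0],
    [0,0,0],
    [0,0,0],
    [0,0,0],
  ],
  linear=[
    [-0.003,0.0105,0],
    [0,0,0],
    [0,0,0.025],
    [0,0,0.022],
    [0,0,0],
  ],
  grip=[0.6,0.6,0.6,0.6,0.6],
)

```text
t: 3.15
eef_pos: [0.6916, 0.0394, 0.1949]
orientation: [-2.241, -2.201, 0.001]
contact_force: [-0.5, 0.2, 0.8]
width: 0.0515
```

```bash
python3 -c "
from h import *
rel([0.690,0.039,0.190])"
```

```text
t 3.15 pos [0.6916 0.0394 0.1949] yaw_y -1.04 deg z [-0.001 -0.    -1.   ] F [-0.5  0.2  0.8] w 0.0515
j [0.057 0.653 0.537 1.457 0.    1.646]
tool-frame shift to [0.69, 0.039, 0.19] : [-0.0004 -0.0016  0.0049]
```

>>> jog_arm(
  dr=[
    [0,0,0],
    [0,0,0],
    [0,0,0],
    [0,0,0],
    [0,0,0],
    [0,0,0],
  ],
  linear=[
    [0,-0.001,0.005],
    [0,0,0],
    [0,0,0],
    [0,0,0],
    [0,0,0],
    [0,0,0],
  ],
  grip=[0.6,0,0,0,0,0],
)

```text
t: 3.9
eef_pos: [0.6894, 0.0394, 0.19]
orientation: [-2.24, -2.199, 0.004]
contact_force: [-15.6, 0.5, 2.5]
width: 0.0152
```

>>> jog_arm(
  dr=[
    [0,0,0],
    [0,0,0],
    [0,0,0],
    [0,0,0],
    [0,0,0],
    [0,0,0],
  ],
  linear=[
    [0,-0.0015,0],
    [0,0,-0.01],
    [0,0,-0.02],
    [0,0,-0.02],
    [0,0,-0.02],
    [0,0,0],
  ],
  grip=[0,0,0,0,0,0],
)

```text
t: 4.65
eef_pos: [0.6894, 0.0394, 0.2619]
orientation: [2.241, 2.201, 0.001]
contact_force: [-9.9, 1.0, 2.8]
width: 0.0151
```

>>> jog_arm(
  dr=[
    [0,0,0],
    [0,0,0],
    [0,0,0],
    [0,0,0],
  ],
  linear=[
    [0,-0.001,-0.01],
    [0,0,-0.01],
    [0,0,-0.009],
    [0,0,0],
  ],
  grip=[0,0,0,0],
)

```text
t: 5.15
eef_pos: [0.6889, 0.0392, 0.2835]
orientation: [-2.239, -2.198, 0.009]
contact_force: [17.3, -0.2, -55.8]
width: 0.0147
```

```bash
python3 -c "
from h import *
st()
b=capture('side')
save(b,'side3.png',(300,80,450,290),3)"
```

```text
t 5.15 pos [0.6889 0.0392 0.2835] yaw_y -1.06 deg z [-0.007 -0.001 -1.   ] F [ 17.3  -0.2 -55.8] w 0.0147
j [ 0.057  0.705  0.858  1.731 -0.     1.646]
```

View pics/side3.png

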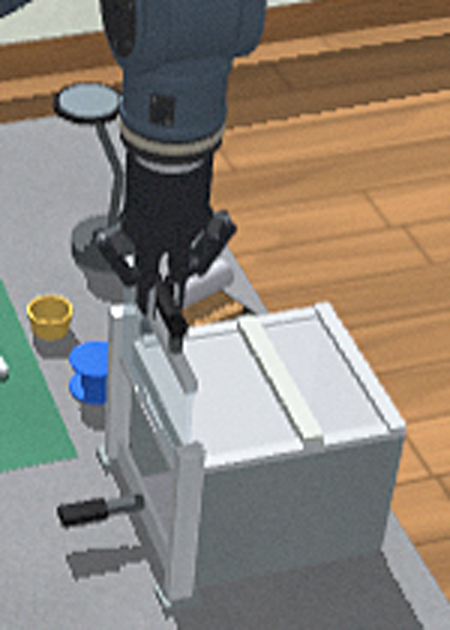

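```bash
python3 -c "
from h import *
b=capture('side')
for z in(.285,.295,.305):
  print(z,(proj(b,[[0.689,-0.021,z]])[0]-[300,80])*3)
save(b,'side4.png',(330,160,390,260),6)"
```

```text
0.285 [179.67139187 348.7000561 ]
0.295 [180.3048946  340.11022634]
0.305 [180.94486469 331.43545021]
```

View pics/side4.png

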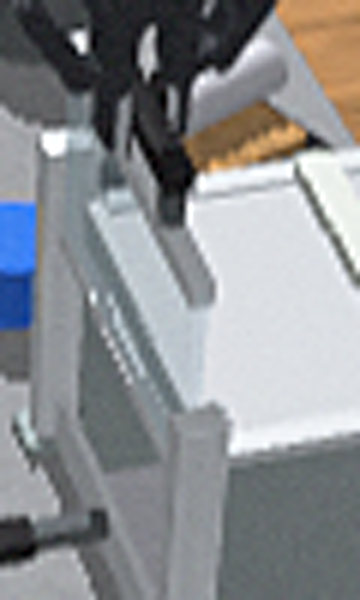

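The bar's end sits at about (359,188), which matches a handle height of 0.305 m, so the sash is against its stop (56 N reading). I'll release and rise.

>>> jog_arm(
  dr=[
    [0,0,0],
    [0,0,0],
    [0,0,0],
    [0,0,0],
    [0,0,0],
    [0,0,0],
  ],
  linear=[
    [0,0,0.003],
    [0,0,0],
    [0,0,0],
    [0,0,-0.03],
    [0,0,-0.03],
    [0,0,0],
  ],
  grip=[0,0.5,0.5,0.5,0.5,0.5],
)

```text
t: 6.0
eef_pos: [0.6902, 0.0395, 0.339]
orientation: [2.238, 2.198, 0.008]
contact_force: [0.6, 0.5, -0.2]
width: 0.0423
```

```bash
python3 -c "
from h import *
st()
b=capture('side')
save(b,'side5.png',(300,80,450,290),3)"
```

```text
t 6.00 pos [0.6902 0.0395 0.339 ] yaw_y -1.05 deg z [ 0.007  0.    -1.   ] F [ 0.6  0.5 -0.2] w 0.0423
j [0.057 0.821 1.237 1.98  0.    1.646]
```

View pics/side5.png

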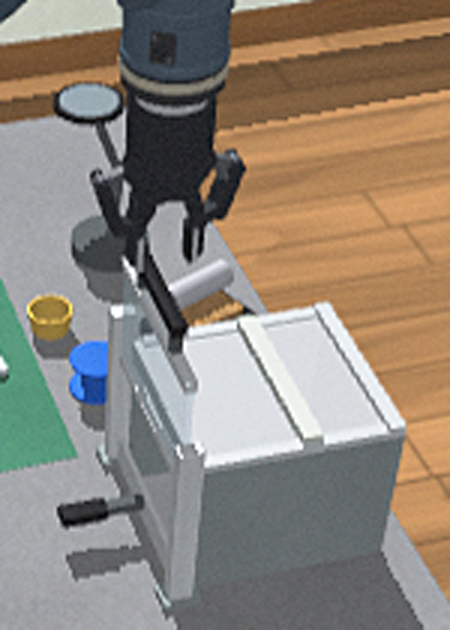

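>>> jog_arm(
  dr=[
    [0,0,0],
    [0,0,0],
    [0,0,-10],
    [0,0,-10],
    [0,0,-10],
    [0,0,-10],
    [0,0,-10],
    [0,0,-10],
    [0,0,-10],
    [0,0,-10],
  ],
  linear=[
    [0,-0.05,0],
    [0,-0.05,0],
    [0,0,0],
    [0,0,0],
    [0,0,0],
    [0,0,0],
    [0,0,0],
    [0,0,0],
    [0,0,0],
    [0,0,0],
  ],
  grip=[0.6,0.6,0.6,0.6,0.6,0.6,0.6,0.6,0.6,0.6],
)

```text
t: 7.3
eef_pos: [0.6385, 0.0409, 0.3412]
orientation: [0.294, 3.128, 0.0]
contact_force: [0.4, 0.5, -0.0]
width: 0.0513
```

>>> jog_arm(
  dr=[
    [0,0,-10],
    [0,0,0],
    [0,0,0],
    [0,0,0],
    [0,0,0],
  ],
  linear=[
    [0,0,0],
    [0,0,0.06],
    [0,0,0.06],
    [0,0,0.06],
    [0,0,0],
  ],
  grip=[0.6,0.6,0.6,0.6,0.6],
)

```text
t: 7.92
eef_pos: [0.6357, 0.0407, 0.1668]
orientation: [-0.029, -3.133, 0.001]
contact_force: [-0.3, 0.3, 0.3]
width: 0.0511
```

```bash
python3 -c "
from h import *
rel([0.608,0.0395,0.018])"
```

```text
t 7.92 pos [0.6357 0.0407 0.1668] yaw_y 88.95 deg z [-0.009 -0.001 -1.   ] F [-0.3  0.3  0.3] w 0.0511
j [ 0.064  0.527  0.256  1.309 -0.     0.082]
tool-frame shift to [0.608, 0.0395, 0.018] : [ 0.0264 -0.0016  0.1491]
```

>>> jog_arm(
  dr=[
    [0,0,0],
    [0,0,0],
    [0,0,0],
    [0,0,0],
    [0,0,0],
  ],
  linear=[
    [0.027,-0.0015,0],
    [0,0,0.05],
    [0,0,0.05],
    [0,0,0.03],
    [0,0,0],
  ],
  grip=[0.7,0.7,0.7,0.7,0.7],
)

```text
t: 8.55
eef_pos: [0.6139, 0.04, 0.0428]
orientation: [0.029, 3.14, 0.0]
contact_force: [0.7, 0.1, -0.3]
width: 0.0597
```

```bash
python3 -c "
from h import *
rel([0.608,0.0395,0.018])
b=capture('side')
save(b,'side6.png',(280,150,430,290),4)"
```

```text
t 8.55 pos [0.6139 0.04   0.0428] yaw_y 88.95 deg z [ 0.001  0.    -1.   ] F [ 0.7  0.1 -0.3] w 0.0597
j [ 0.065  0.541 -0.044  0.984 -0.     0.083]
tool-frame shift to [0.608, 0.0395, 0.018] : [ 0.0059 -0.0006  0.0248]
```

View pics/side6.png

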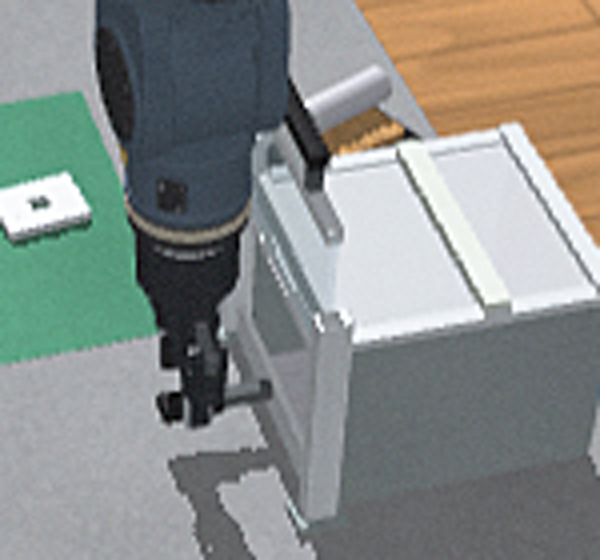

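The gripper straddles the tray handle at about (327,248) and stands clear of the raised sash. Lower and pinch.

>>> jog_arm(
  dr=[
    [0,0,0],
    [0,0,0],
    [0,0,0],
    [0,0,0],
    [0,0,0],
    [0,0,0],
  ],
  linear=[
    [0.005,-0.0005,0.023],
    [0,0,0],
    [0,0,0],
    [0,0,0],
    [0,0,0],
    [0,0,0],
  ],
  grip=[0.7,0.7,0,0,0,0],
  squeeze=40,
)

```text
t: 9.35
eef_pos: [0.6102, 0.0425, 0.0212]
orientation: [0.026, 3.137, 0.008]
contact_force: [-3.4, 19.8, 13.8]
width: 0.0233
```

>>> jog_arm(
  dr=[
    [0,0,0],
    [0,0,0],
    [0,0,0],
    [0,0,0],
  ],
  linear=[
    [0,0.003,0],
    [0,0,0],
    [0.01,0,0],
    [0.015,0,0],
  ],
  grip=[0,0,0,0],
)

```text
t: 9.85
eef_pos: [0.5863, 0.043, 0.0212]
orientation: [0.029, 3.135, 0.0]
contact_force: [3.1, -0.9, 12.4]
width: 0.0232
```

>>> jog_arm(
  dr=[
    [0,0,0],
    [0,0,0],
    [0,0,0],
    [0,0,0],
    [0,0,0],
    [0,0,0],
    [0,0,0],
    [0,0,0],
  ],
  linear=[
    [0.02,0,-0.001],
    [0.025,0,0],
    [0.025,0,0],
    [0.025,0,0],
    [0.025,0,0],
    [0.02,0,0],
    [0.008,0,0],
    [0,0,0],
  ],
  grip=[0,0,0,0,0,0,0,0],
)

```text
t: 10.85
eef_pos: [0.4368, 0.0459, 0.0212]
orientation: [0.029, 3.137, 0.001]
contact_force: [-1.7, -0.9, 14.6]
width: 0.0231
```

```bash
python3 -c "
from h import *
st()
b=capture('side');a=capture('top')
save(b,'side7.png',(230,150,430,310),4);save(a,'top7.png',(240,120,400,320),3)"
```

```text
t 10.85 pos [0.4368 0.0459 0.0212] yaw_y 88.96 deg z [ 0.004  0.    -1.   ] F [-1.7 -0.9 14.6] w 0.0231
j [ 0.105  0.245 -0.564  0.758 -0.     0.123]
```

View pics/side7.png

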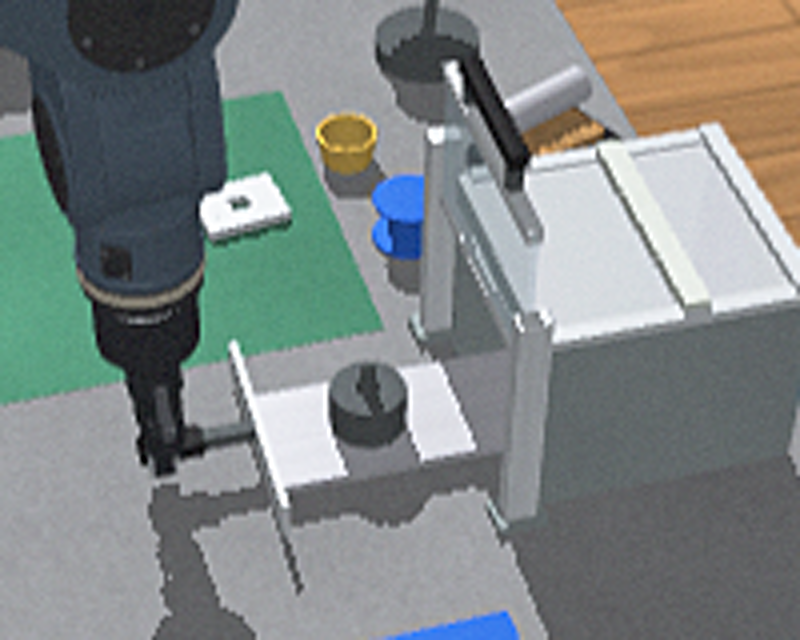

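View pics/top7.png

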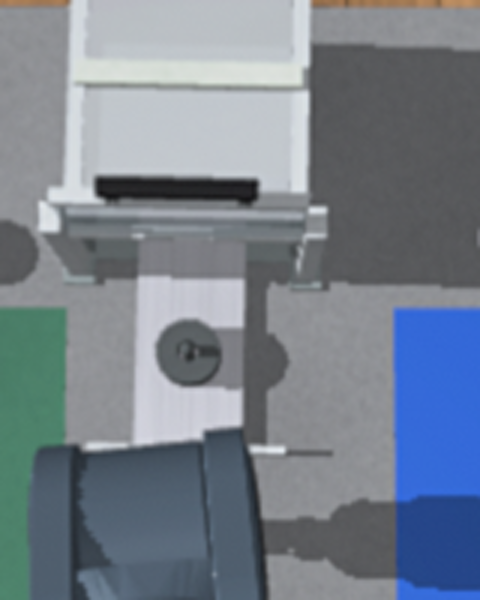

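The tray is drawn about 173 mm, with the weight and post visible at about (302,237) in the top image and the sash still up. Release, rise and measure the post.

>>> jog_arm(
  dr=[
    [0,0,0],
    [0,0,0],
    [0,0,0],
    [0,0,0],
    [0,0,0],
    [0,0,0],
    [0,0,0],
    [0,0,0],
  ],
  linear=[
    [0,0,0],
    [0,0,0],
    [0,0,-0.05],
    [0,0,-0.06],
    [0,0,-0.06],
    [0,-0.06,-0.04],
    [0,-0.06,0],
    [0,-0.06,0],
  ],
  grip=[0.7,0.7,0.7,1,1,1,1,1],
)

```text
t: 11.95
eef_pos: [0.4325, -0.1279, 0.225]
orientation: [0.028, 3.138, -0.0]
contact_force: [1.6, 0.2, -0.5]
width: 0.0852
```

```bash
python3 -c "
from h import *
st()
b=capture('side');a=capture('top')
save(b,'side8.png',(230,150,430,310),4);save(a,'top8.png',(250,180,370,320),5)"
```

```text
t 11.95 pos [ 0.4325 -0.1279  0.225 ] yaw_y 88.99 deg z [ 0.003 -0.    -1.   ] F [ 1.6  0.2 -0.5] w 0.0852
j [-2.880e-01  1.110e-01 -1.720e-01  1.284e+00  1.000e-03 -2.700e-01]
```

View pics/side8.png

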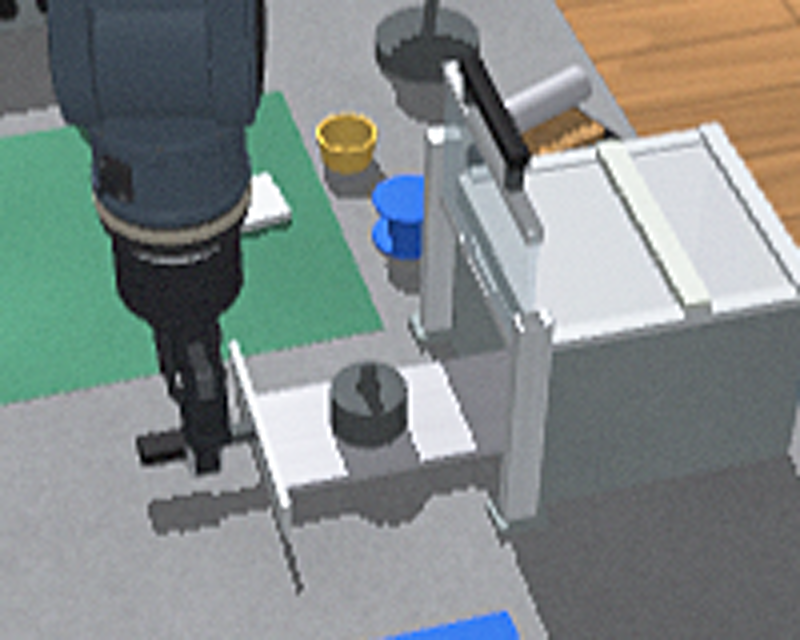

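View pics/top8.png

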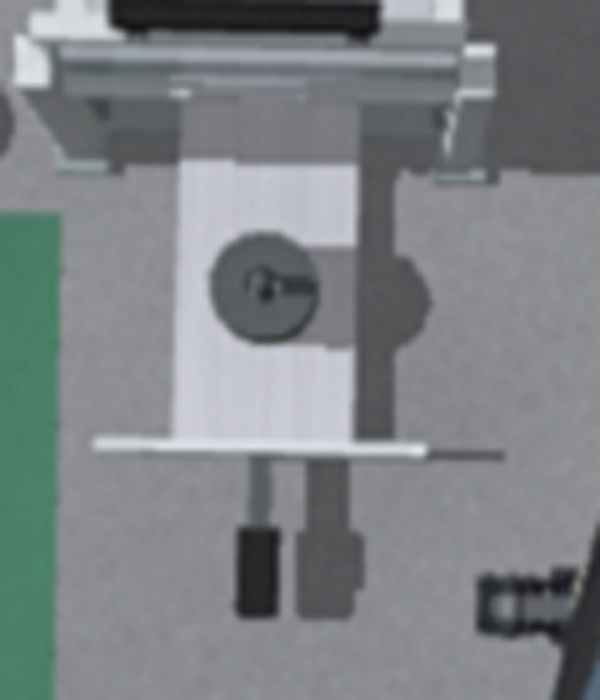

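```bash
python3 - <<'E'
from h import *
a=capture("top"); b=capture("side")
o=-np.asarray(a["R"]).T@a["t"]; print("cam top",o, "side",-np.asarray(b["R"]).T@b["t"])
T=lambda p:(p[0]/5+250-.4,p[1]/5+180-.4)
S=lambda p:(p[0]/4+230-.4,p[1]/4+150-.4)
for p in ((269,160),(262.5,440)): print("bed mid",plane(a,[T(p)],.02)[0])
print("bed edges", [plane(a,[T(p)],.02)[0].round(4) for p in ((180,160),(172,440),(358,160),(353,440))])
print("apron ends",[plane(a,[T(p)],.044)[0].round(4) for p in ((93,440),(427,446))])
# weight mask
im=a["pixels"]; 
for n,c,bx,z in (("top",a,(285,220,320,252),.058),("side",b,(308,238,336,265),.058)):
    x0,y0,x1,y1=bx; sub=c["pixels"][y0:y1,x0:x1]; print(n,sub[(y1-y0)//2,(x1-x0)//2-4])
# handle
v=im.max(2); m=np.zeros(v.shape,np.uint8); m[280:305,292:310]=(v[280:305,292:310]<60)*255
ct=max(cv2.findContours(m,cv2.RETR_EXTERNAL,cv2.CHAIN_APPROX_NONE)[0],key=cv2.contourArea)
P=plane(a,ct.reshape(-1,2),.042)[:,:2].astype(np.float32); print("handle",cv2.minAreaRect(P))
print("weight top centre via top img",plane(a,[T((264,285))],.058)[0], "circle left/right",plane(a,[T((210,287)),T((318,287))],.058))
print("via side",plane(b,[S((369,391))],.058)[0])
print("post tip: ",plane(a,[T((262,283))],.084)[0],plane(b,[S((369,369))],.084)[0])
save(a,'top9.png',(282,215,322,255),15);save(b,'side9.png',(305,235,340,270),15)
E
```

```text
cam top [ 0.44976553 -0.00974427  1.26646778] side [ 0.27245827 -1.05029343  1.19604694]
bed mid [0.67681325 0.03947221 0.02      ]
bed mid [0.51928401 0.04233655 0.02      ]
bed edges [array([0.6768, 0.0895, 0.02  ]), array([0.5193, 0.0925, 0.02  ]), array([ 0.6768, -0.0106,  0.02  ]), array([ 0.5193, -0.0079,  0.02  ])]
apron ends [array([0.5179, 0.1336, 0.044 ]), array([ 0.5147, -0.0482,  0.044 ])]
top [89 88 82]
side [124 120 113]
handle ((0.4465774893760681, 0.04280252009630203), (0.04309374466538429, 0.019008349627256393), 0.0006295132334344089)
weight top centre via top img [0.60116846 0.04034755 0.058     ] circle left/right [[0.60006718 0.06960029 0.058     ]
 [0.60008604 0.01108231 0.058     ]]
via side [0.59968347 0.03614039 0.058     ]
post tip:  [0.59897962 0.0403357  0.084     ] [0.59881415 0.03379723 0.084     ]
```

View pics/top9.png

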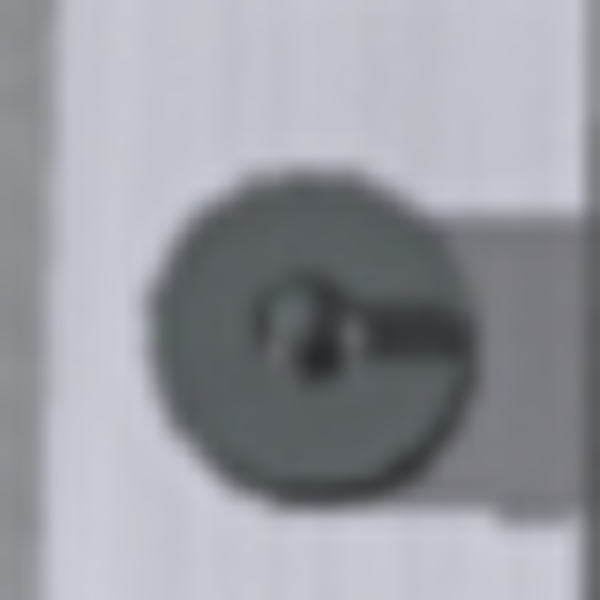

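View pics/side9.png

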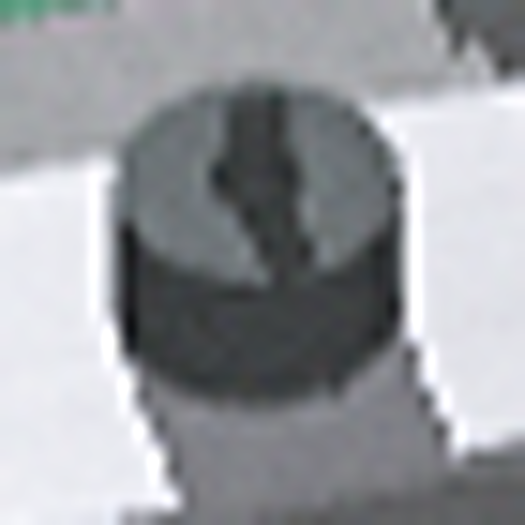

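The weight's top face is centred near (303,237) in the top image, and the post sits inside its bore. The top camera puts the post at about (0.600, 0.041), and the handle grasp suggests y is 2–3 mm larger in the gripper frame. I'll move above the weight.

```bash
python3 -c "
from h import *
rel([0.6005,0.042,0.15])"
```

```text
t 12.15 pos [ 0.4322 -0.1271  0.2243] yaw_y 88.79 deg z [ 0.001  0.    -1.   ] F [0.  0.8 0.2] w 0.0855
j [-2.870e-01  1.120e-01 -1.740e-01  1.285e+00  1.000e-03 -2.650e-01]
tool-frame shift to [0.6005, 0.042, 0.15] : [-0.1646  0.1726  0.0746]
```

>>> jog_arm(
  dr=[
    [0,0,0],
    [0,0,0],
    [0,0,0],
    [0,0,0],
    [0,0,0],
    [0,0,0],
    [0,0,0],
  ],
  linear=[
    [-0.04,0.043,0],
    [-0.04,0.043,0],
    [-0.04,0.043,0],
    [-0.045,0.0435,0],
    [0,0,0],
    [0,0,0.05],
    [0,0,0],
  ],
  grip=[1,1,1,1,1,1,1],
)

```text
t: 13.02
eef_pos: [0.5977, 0.0439, 0.1719]
orientation: [-0.027, -3.137, 0.001]
contact_force: [-0.7, 0.4, 0.5]
width: 0.0856
```

```bash
python3 -c "
from h import *
rel([0.6005,0.042,0.022])"
```

```text
t 13.03 pos [0.5977 0.0439 0.1719] yaw_y 89.02 deg z [-0.005 -0.    -1.   ] F [-0.7  0.4  0.5] w 0.0856
j [0.073 0.44  0.131 1.267 0.    0.09 ]
tool-frame shift to [0.6005, 0.042, 0.022] : [-0.0035 -0.0017  0.1499]
```

>>> jog_arm(
  dr=[
    [0,0,0],
    [0,0,0],
    [0,0,0],
    [0,0,0],
    [0,0,0],
    [0,0,0],
  ],
  linear=[
    [-0.003,-0.0015,0],
    [0,0,0.04],
    [0,0,0.04],
    [0,0,0.04],
    [0,0,0.025],
    [0,0,0],
  ],
  grip=[1,1,1,1,1,1],
)

```text
t: 13.78
eef_pos: [0.604, 0.0415, 0.0302]
orientation: [0.029, 3.14, 0.0]
contact_force: [-0.1, 0.1, 1.4]
width: 0.0852
```

```bash
python3 -c "
from h import *
rel([0.6005,0.042,0.022])
b=capture('side')
save(b,'side10.png',(280,190,380,290),6)"
```

```text
t 13.78 pos [0.604  0.0415 0.0302] yaw_y 88.93 deg z [ 0.001  0.    -1.   ] F [-0.1  0.1  1.4] w 0.0852
j [ 0.069  0.534 -0.092  0.944 -0.     0.087]
tool-frame shift to [0.6005, 0.042, 0.022] : [0.0035 0.0004 0.0082]
```

View pics/side10.png

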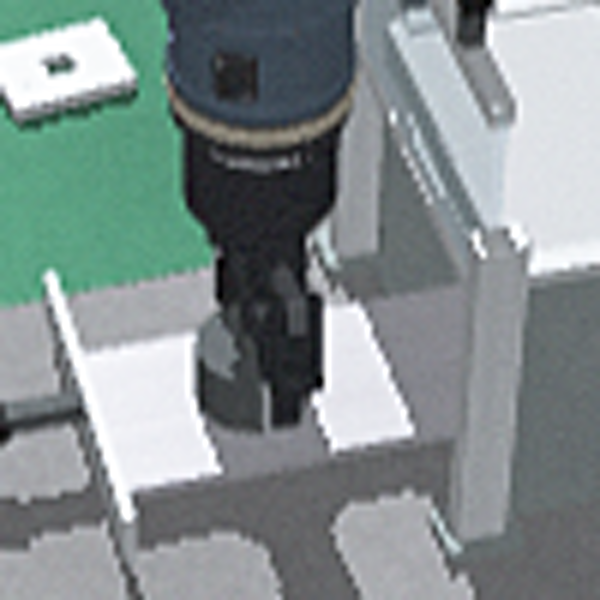

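The near finger at about (327,247) sits a few mm beyond the weight's middle, so I'll shift back 5 mm, lower and grip.

>>> jog_arm(
  dr=[
    [0,0,0],
    [0,0,0],
    [0,0,0],
    [0,0,0],
    [0,0,0],
    [0,0,0],
  ],
  linear=[
    [0.005,0,0.006],
    [0,0,0],
    [0,0,0],
    [0,0,0],
    [0,0,0],
    [0,0,0],
  ],
  grip=[1,1,0,0,0,0],
  squeeze=30,
)

```text
t: 14.58
eef_pos: [0.5994, 0.0418, 0.0245]
orientation: [0.029, 3.138, 0.0]
contact_force: [-1.5, 2.0, 7.7]
width: 0.0589
```

```bash
python3 -c "
from h import *
st()
b=capture('side')
save(b,'side11.png',(280,190,380,290),6)"
```

```text
t 14.57 pos [0.5994 0.0418 0.0245] yaw_y 88.95 deg z [ 0.003  0.    -1.   ] F [-1.5  2.   7.7] w 0.0589
j [ 0.07   0.529 -0.115  0.923  0.     0.088]
```

View pics/side11.png

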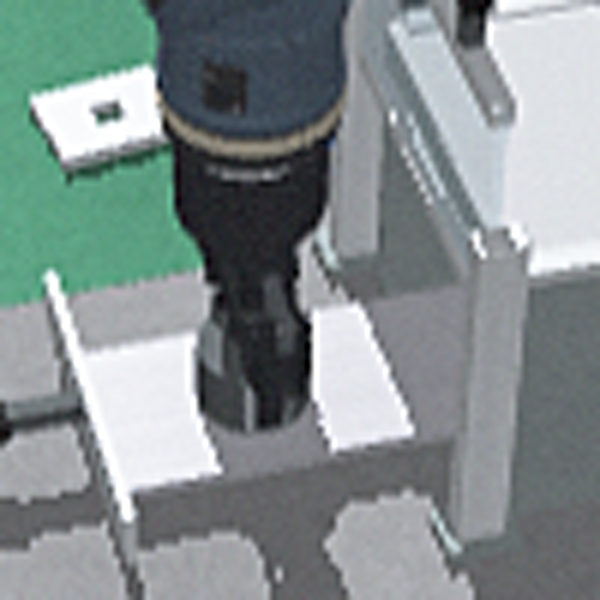

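The weight is gripped (58.9 mm wide). Plate_d has meanwhile been knocked to about (297,208), so I'll re-measure it later. Now lift the weight.

>>> jog_arm(
  dr=[
    [0,0,0],
    [0,0,0],
    [0,0,0],
    [0,0,0],
    [0,0,0],
    [0,0,0],
    [0,0,0],
    [0,0,0],
    [0,0,0],
    [0,0,0],
  ],
  linear=[
    [0,0,0],
    [0,0,-0.01],
    [0,0,-0.03],
    [0,0,-0.04],
    [0,0,-0.03],
    [0,0,0],
    [0.02,-0.05,0],
    [0.02,-0.05,0],
    [0.02,-0.05,0],
    [0,-0.05,0],
  ],
  grip=[0,0,0,0,0,0,0,0,0,0],
  squeeze=60,
)

```text
t: 15.88
eef_pos: [0.5329, -0.1583, 0.1322]
orientation: [-0.029, -3.141, -0.001]
contact_force: [1.2, -1.2, -4.6]
width: 0.058
```

```bash
python3 -c "
from h import *
rel([0.53,-0.16,0.006])
b=capture('side')
save(b,'side12.png',(240,150,440,350),3)"
```

```text
t 15.88 pos [ 0.5329 -0.1583  0.1322] yaw_y 88.95 deg z [-0.001  0.001 -1.   ] F [ 1.2 -1.2 -4.6] w 0.0580
j [-2.890e-01  3.640e-01 -8.300e-02  1.125e+00  1.000e-03 -2.710e-01]
tool-frame shift to [0.53, -0.16, 0.006] : [ 0.0027 -0.0019  0.1262]
```

View pics/side12.png

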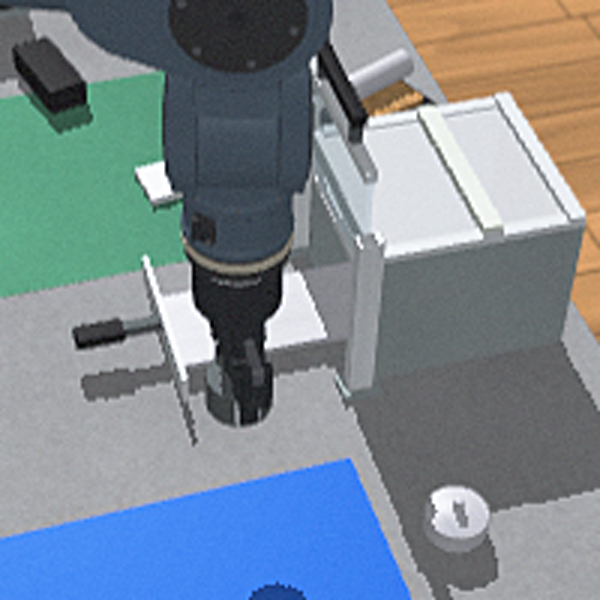

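The weight is held clear of the post at about (320,280). I'll set it on the bench here.

>>> jog_arm(
  dr=[
    [0,0,0],
    [0,0,0],
    [0,0,0],
    [0,0,0],
    [0,0,0],
  ],
  linear=[
    [0,0,0.04],
    [0,0,0.04],
    [0,0,0.03],
    [0,0,0.01],
    [0,0,0],
  ],
  grip=[0,0,0,0,0],
)

```text
t: 16.55
eef_pos: [0.5347, -0.1569, 0.013]
orientation: [0.029, 3.141, 0.001]
contact_force: [0.3, -0.2, -4.0]
width: 0.0581
```

```bash
python3 -c "
from h import *
rel([0.53,-0.16,0.006])"
```

```text
t 16.55 pos [ 0.5347 -0.1569  0.013 ] yaw_y 88.95 deg z [ 0.     0.001 -1.   ] F [ 0.3 -0.2 -4. ] w 0.0581
j [-0.286  0.465 -0.255  0.85   0.001 -0.268]
tool-frame shift to [0.53, -0.16, 0.006] : [ 0.0046 -0.0032  0.007 ]
```

>>> jog_arm(
  dr=[
    [0,0,0],
    [0,0,0],
    [0,0,0],
  ],
  linear=[
    [0,0,0.005],
    [0,0,0.003],
    [0,0,0],
  ],
  grip=[0,0,0],
)

```text
t: 16.92
eef_pos: [0.5353, -0.1572, 0.0057]
orientation: [0.029, 3.139, 0.0]
contact_force: [1.7, -0.2, -5.0]
width: 0.0584
```

>>> jog_arm(
  dr=[
    [0,0,0],
    [0,0,0],
    [0,0,0],
    [0,0,0],
    [0,0,0],
  ],
  linear=[
    [0,0,0.001],
    [0,0,0],
    [0,0,0],
    [0,0,-0.05],
    [0,0,-0.05],
  ],
  grip=[0,0,1,1,1],
)

```text
t: 17.55
eef_pos: [0.5348, -0.1571, 0.1058]
orientation: [0.029, 3.14, 0.0]
contact_force: [1.1, -1.4, -0.1]
width: 0.0854
```

```bash
python3 -c "
from h import *
rel([0.4235,-0.329,0.1])
b=capture('side');a=capture('top')
save(b,'side13.png');save(a,'top13.png')
for n,c in(('top',a),('side',b)):
    im=c['pixels']; hsv=cv2.cvtColor(im,cv2.COLOR_BGR2HSV)
    m=((hsv[...,1]<40)&(hsv[...,2]>200)).astype(np.uint8)*255
    for ct in cv2.findContours(m,cv2.RETR_EXTERNAL,cv2.CHAIN_APPROX_NONE)[0]:
        if cv2.contourArea(ct)<50: continue
        P=plane(c,ct.reshape(-1,2),0.01)[:,:2].astype(np.float32)
        (cx,cy),(w,h),an=cv2.minAreaRect(P)
        if max(w,h)>.2 or cx>.65 or cx<.25: continue
        bx=cv2.boxPoints(((cx,cy),(w,h),an)); e=[bx[1]-bx[0],bx[2]-bx[1]]; e=max(e,key=np.linalg.norm)
        print(n,ct.reshape(-1,2).mean(0),'c',round(cx,4),round(cy,4),'dims',round(w,4),round(h,4),'dir',round(np.degrees(np.arctan2(e[1],e[0]))%180,1))
"
```

```text
t 17.55 pos [ 0.5348 -0.1571  0.1058] yaw_y 88.95 deg z [ 0.001  0.    -1.   ] F [ 1.1 -1.4 -0.1] w 0.0854
j [-2.860e-01  3.820e-01 -1.260e-01  1.061e+00  1.000e-03 -2.680e-01]
tool-frame shift to [0.4235, -0.329, 0.1] : [ 0.1081 -0.1739  0.0057]
top [214.64285714 243.41666667] c 0.5883 0.2893 dims 0.0733 0.0535 dir 7.1
top [302.79783394 246.51624549] c 0.5943 0.0429 dims 0.1817 0.1598 dir 88.9
side [312.55813953 469.11627907] c 0.399 -0.5775 dims 0.0555 0.0092 dir 29.9
side [295.76335878 371.33587786] c 0.4227 -0.3298 dims 0.0552 0.1243 dir 163.8
side [298.06862745 255.68627451] c 0.5383 0.0743 dims 0.1846 0.0414 dir 88.8
side [290.94285714 209.54285714] c 0.5596 0.2855 dims 0.0625 0.0321 dir 80.4
```

View pics/top13.png

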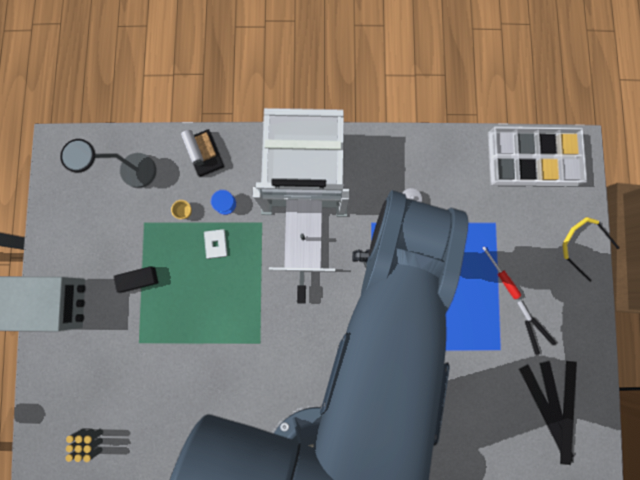

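View pics/side13.png

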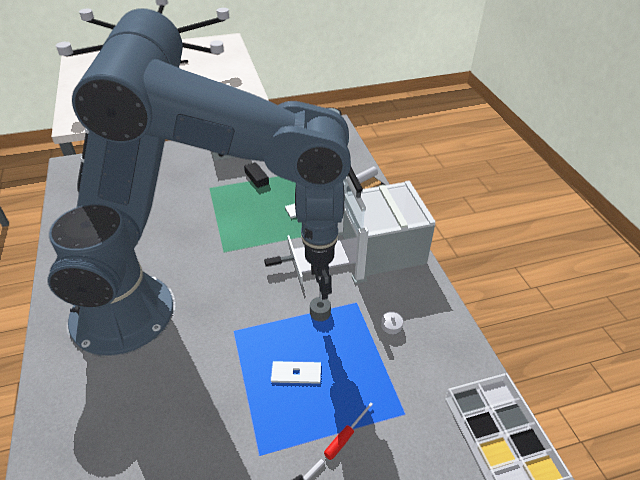

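The weight is set down at (321,306) in the side image. Plate_b is unmoved and plate_d is now at (215,244) in the top image. The post is bare at (303,238), so I'll measure it and the plate holes.

```bash
python3 -c "
from h import *
b=capture('side');a=capture('top')
for n in range(1): pass
save(a,'top14.png',(285,222,325,252),15);save(b,'side14.png',(280,355,320,385),15)
v=a['pixels'].max(2); 
print(v[230:246,296:312])
g=a['pixels'][230:258,205:225]; 
"
```

```text
[[206 205 208 207 205 207 208 207 207 208 205 204 204 202 204 207]
 [206 206 208 207 206 208 209 208 207 208 204 205 205 203 205 206]
 [206 205 209 208 207 201 202 203 208 209 205 206 204 203 205 206]
 [207 206 210 208 196 168 159 175 204 211 205 206 205 204 205 207]
 [207 207 210 204 170 125 104 127 190 213 208 207 205 204 206 208]
 [208 206 212 200 148 106  84  89 157 204 203 201 208 208 209 210]
 [208 207 211 201 146 102  80  63 116 184 170 166 193 199 200 203]
 [208 207 210 203 156  97  65  46  80 143 137 136 153 157 158 159]
 [208 207 211 209 184 113  55  35  61 112 126 128 129 129 130 131]
 [207 206 210 211 200 150  93  69  99 133 130 127 126 124 126 127]
 [209 206 211 211 209 192 161 144 176 186 157 144 144 142 144 144]
 [209 208 210 210 209 210 200 193 206 210 196 192 192 189 192 193]
 [209 207 211 210 209 210 210 207 209 212 209 210 209 205 210 211]
 [210 208 211 209 208 210 210 206 208 211 209 211 210 206 210 211]
 [210 208 210 210 207 209 210 207 207 211 210 211 209 207 209 210]
 [210 208 210 210 208 210 210 207 209 211 211 212 210 207 209 210]]
```

View pics/top14.png

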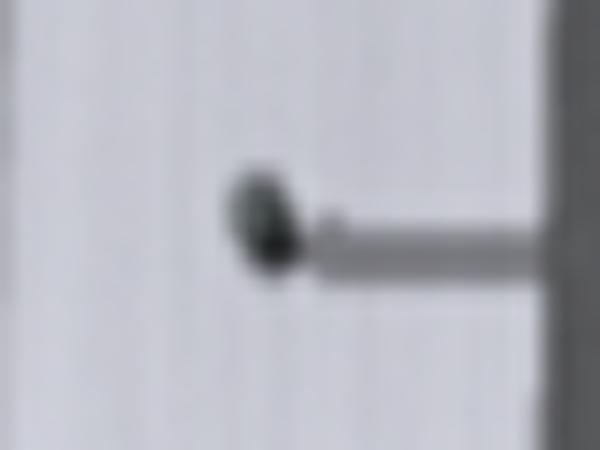

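```bash
python3 - <<'E'
from h import *
a=capture('top');b=capture('side')
print(plane(a,[(303.1,237.5)],.02),plane(a,[(302.1,235.4)],.078))
for X in ([.600,.041],[.602,.041],[.602,.043]):
    print(X,proj(a,[[*X,.02],[*X,.078]]).round(2).tolist())
# holes and plates
for n,c,bx in (("top",a,(200,225,232,262)),("side",b,(262,350,332,395))):
    x0,y0,x1,y1=bx; im=c["pixels"][y0:y1,x0:x1]; g=im.min(2); 
    m=(g>165).astype(np.uint8)*255
    cs,h=cv2.findContours(m,cv2.RETR_CCOMP,cv2.CHAIN_APPROX_NONE)
    for i,ct in enumerate(cs):
        if cv2.contourArea(ct)<8: continue
        p=ct.reshape(-1,2)+[x0,y0]; r=cv2.minAreaRect(plane(c,p,.01)[:,:2].astype(np.float32))
        print(n,"hole" if h[0][i][3]>=0 else "outer",p.mean(0).round(1),np.round(r[0],4),np.round(r[1],4),round(r[2],1))
E
```

```text
[[0.60339551 0.03995431 0.02      ]] [[0.6018862  0.04033423 0.078     ]]
[0.6, 0.041] [[302.72, 238.71], [301.85, 236.1]]
[0.602, 0.041] [[302.72, 238.0], [301.85, 235.36]]
[0.602, 0.043] [[302.01, 238.0], [301.1, 235.36]]
top outer [214.7 243.6] [0.5882 0.2895] [0.0747 0.056 ] 7.1
top hole [214.7 243.3] [0.5889 0.2884] [0.0228 0.0226] 1.6
side outer [295.8 371.2] [ 0.4231 -0.3288] [0.0568 0.1245] 72.0
side hole [296.  371.1] [ 0.4236 -0.3289] [0.0237 0.0206] 75.4
```

>>> jog_arm(
  dr=[
    [0,0,0],
    [0,0,0],
    [0,0,0],
    [0,0,0],
    [0,0,8.3],
    [0,0,8.2],
    [0,0,0],
  ],
  linear=[
    [0.027,-0.043,-0.01],
    [0.027,-0.043,0],
    [0.027,-0.043,0],
    [0.027,-0.044,0],
    [0,0,0],
    [0,0,0],
    [0,0,0],
  ],
  grip=[1,1,1,1,1,1,1],
)

```text
t: 18.73
eef_pos: [0.4233, -0.3278, 0.1133]
orientation: [0.478, 3.105, 0.002]
contact_force: [0.2, 0.3, -0.4]
width: 0.0853
```

```bash
python3 -c "
from h import *
rel([0.4235,-0.3285,0.03])"
```

```text
t 18.73 pos [ 0.4233 -0.3278  0.1133] yaw_y 72.48 deg z [ 0.     0.001 -1.   ] F [ 0.2  0.3 -0.4] w 0.0853
j [-6.600e-01  3.360e-01 -1.740e-01  1.062e+00  1.000e-03 -3.540e-01]
tool-frame shift to [0.4235, -0.3285, 0.03] : [-0.0004 -0.0007  0.0833]
```

>>> jog_arm(
  dr=[
    [0,0,0],
    [0,0,0],
    [0,0,0],
    [0,0,0],
    [0,0,0],
  ],
  linear=[
    [0,-0.001,0.04],
    [0,0,0.04],
    [0,0,0.018],
    [0,0,0],
    [0,0,0],
  ],
  grip=[0.8,0.8,0.8,0.8,0.8],
)

```text
t: 19.35
eef_pos: [0.4241, -0.3293, 0.017]
orientation: [0.476, 3.103, 0.0]
contact_force: [-0.1, -0.4, 0.6]
width: 0.0684
```

```bash
python3 -c "
from h import *
rel([0.4235,-0.3285,0.0])
b=capture('side')
save(b,'side15.png',(250,320,350,400),6)"
```

```text
t 19.35 pos [ 0.4241 -0.3293  0.017 ] yaw_y 72.55 deg z [ 0.002 -0.    -1.   ] F [-0.1 -0.4  0.6] w 0.0684
j [-0.661  0.424 -0.311  0.834  0.001 -0.356]
tool-frame shift to [0.4235, -0.3285, 0.0] : [0.0009 0.0005 0.017 ]
```

View pics/side15.png

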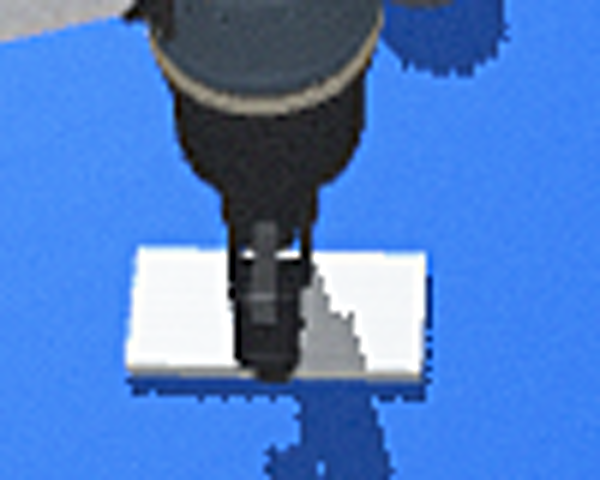

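>>> jog_arm(
  dr=[
    [0,0,0],
    [0,0,0],
    [0,0,0],
  ],
  linear=[
    [0,0,0.012],
    [0,0,0],
    [0,0,0],
  ],
  grip=[0.75,0.75,0.75],
)

```text
t: 19.77
eef_pos: [0.4237, -0.329, 0.0043]
orientation: [0.479, 3.103, 0.001]
contact_force: [-1.1, 0.5, 0.6]
width: 0.064
```

```bash
python3 -c "
from h import *
rel([0.4235,-0.3285,0.0])
b=capture('side')
save(b,'side16.png',(250,320,350,400),6)"
```

```text
t 19.77 pos [ 0.4237 -0.329   0.0043] yaw_y 72.46 deg z [ 0.002  0.    -1.   ] F [-1.1  0.5  0.6] w 0.0640
j [-0.661  0.438 -0.326  0.806  0.001 -0.355]
tool-frame shift to [0.4235, -0.3285, 0.0] : [0.0004 0.0005 0.0043]
```

View pics/side16.png

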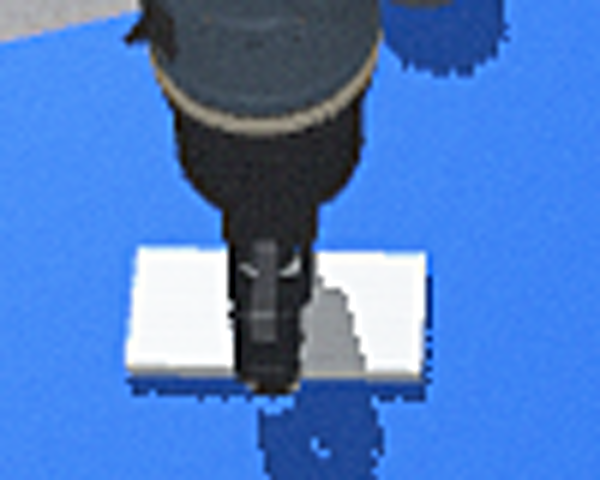

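```bash
python3 - <<'E'
from h import *
b=capture('side')
X=np.array([.4237,-.329,0]); n=np.array([np.cos(np.radians(72.5)),np.sin(np.radians(72.5)),0])
for nm,p in (("tcp z.01",X+[0,0,.01]),("z.1",X+[0,0,.1]),("z.13",X+[0,0,.13]),("near finger tip",X-n*.038+[0,0,.01]),("finger back",X-n*.045+[0,0,.03])):
    print(nm,((proj(b,[p])[0]-[250,320]+.5)*6).round(1))
im=b['pixels']; g=im.max(2)
for r in (333,338,343,348,372,376,380,384): print(r,g[r,280:306])
E
```

```text
tcp z.01 [279.1 309. ]
z.1 [273.2 188.5]
z.13 [271.1 145.8]
near finger tip [274.1 389.1]
finger back [271.8 378.7]
333 [85 92 88 85 84 84 84 84 89 87 87 90 85 88 88 86 81 86 87 85 83 88 85 87
 88 91]
338 [ 85 134 138 150 145 129  83  69  80  69  80  80  80  77  82  77  80  70
  62  78  85 103 155 149 131 136]
343 [29 40 40 43 42 47 44 49 41 45 40 37 42 41 37 42 35 41 44 47 39 47 41 38
 46 35]
348 [185  34  35  39  43  43  44  42  45  43  43  38  41  47  42  42  48  41
  43  41  42  48  41  42  41  44]
372 [250 249 249 249 249 250 254 255   6  39  57  75 124 111 113 116  50  54
  54  45 137 170 156 157 156 154]
376 [250 251 250 250 251 251 252 255 255   3  29  45  73  70  70  79  36  37
  41  37  74 166 157 154 154 158]
380 [254 251 253 253 252 252 254 255 255  24  33  43  44  44  42  40  44  41
  32  37 137 162 156 152 160 155]
384 [143 148 147 146 150 145 149 151 154 152 157 152  95  31  34  33  36  41
  99 156 155 150 151 150 147 153]
```

The near fingertip at (295,384) lies where the robot pose predicts, so the camera and robot agree to about 1 mm. The tips stand about 7 mm above the TCP at this width, so I'll go down 7 mm and grip.

>>> jog_arm(
  dr=[
    [0,0,0],
    [0,0,0],
    [0,0,0],
  ],
  linear=[
    [0,0,0.004],
    [0,0,0.003],
    [0,0,0],
  ],
  grip=[0.75,0.75,0.75],
  squeeze=60,
)

```text
t: 20.25
eef_pos: [0.4235, -0.3289, -0.003]
orientation: [0.479, 3.104, 0.001]
contact_force: [0.1, 0.5, -0.4]
width: 0.0637
```

>>> jog_arm(
  dr=[
    [0,0,0],
    [0,0,0],
    [0,0,0],
    [0,0,0],
  ],
  linear=[
    [0,0,0],
    [0,0,0],
    [0,0,0],
    [0,0,0],
  ],
  grip=[0,0,0,0],
)

```text
t: 20.75
eef_pos: [0.4238, -0.3291, -0.0023]
orientation: [0.479, 3.103, 0.0]
contact_force: [-2.1, 1.7, 7.0]
width: 0.0542
```

Gripped. Now lift, turn back to the tray's direction, and move over the post.

>>> jog_arm(
  dr=[
    [0,0,0],
    [0,0,0],
    [0,0,0],
    [0,0,0],
    [0,0,0],
    [0,0,-8.3],
    [0,0,-8.1],
    [0,0,0],
  ],
  linear=[
    [0,0,-0.01],
    [0,0,-0.03],
    [0,0,-0.04],
    [0,0,-0.04],
    [0,0,-0.04],
    [0,0,0],
    [0,0,0],
    [0,0,0],
  ],
  grip=[0,0,0,0,0,0,0,0],
)

```text
t: 21.75
eef_pos: [0.4235, -0.3291, 0.1579]
orientation: [0.033, 3.139, -0.0]
contact_force: [0.6, 0.3, -0.8]
width: 0.0539
```

```bash
python3 -c "
from h import *
rel([0.6015,0.042,0.14])
b=capture('side');save(b,'side17.png',(200,230,400,390),4)"
```

```text
t 21.75 pos [ 0.4235 -0.3291  0.1579] yaw_y 88.80 deg z [ 0.002 -0.    -1.   ] F [ 0.6  0.3 -0.8] w 0.0539
j [-6.610e-01  3.090e-01 -9.400e-02  1.166e+00  1.000e-03 -6.400e-01]
tool-frame shift to [0.6015, 0.042, 0.14] : [-0.1702  0.3747  0.0182]
```

View pics/side17.png

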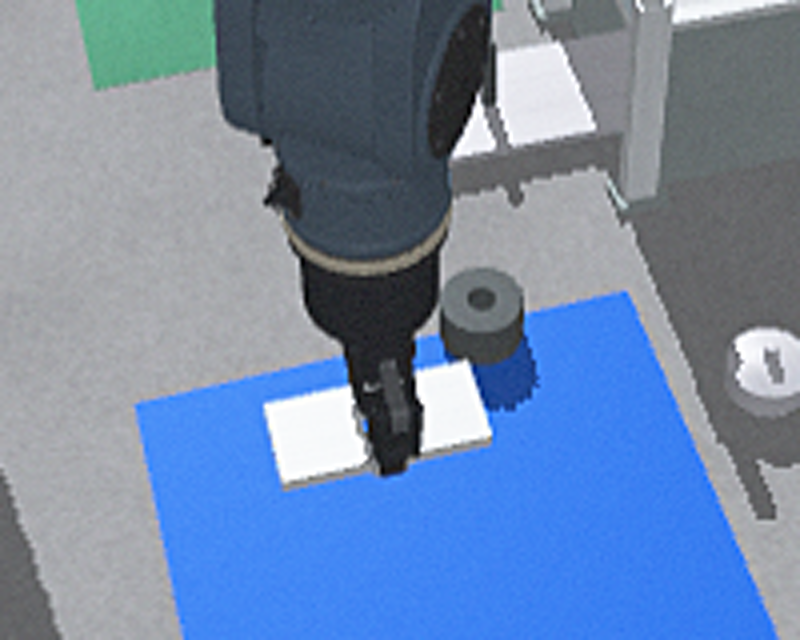

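The plate is held level and centred, lying about 125 mm along x at (270,343)–(322,330). Over to the post.

>>> jog_arm(
  dr=[
    [0,0,0],
    [0,0,0],
    [0,0,0],
    [0,0,0],
    [0,0,0],
    [0,0,0],
    [0,0,0],
    [0,0,0],
    [0,0,0],
    [0,0,0],
  ],
  linear=[
    [-0.021,0.047,0],
    [-0.021,0.047,0],
    [-0.021,0.047,0],
    [-0.021,0.047,0],
    [-0.021,0.047,0],
    [-0.021,0.047,0],
    [-0.022,0.047,0],
    [-0.022,0.046,0],
    [0,0,0],
    [0,0,0],
  ],
  grip=[0,0,0,0,0,0,0,0,0,0],
)

```text
t: 23.05
eef_pos: [0.6007, 0.0423, 0.1575]
orientation: [0.034, 3.14, -0.0]
contact_force: [-0.1, -0.1, -1.4]
width: 0.054
```

```bash
python3 -c "
from h import *
rel([0.6015,0.042,0.095])"
```

```text
t 23.05 pos [0.6007 0.0423 0.1575] yaw_y 88.75 deg z [ 0.001 -0.    -1.   ] F [-0.1 -0.1 -1.4] w 0.0540
j [ 0.07   0.445  0.103  1.228 -0.     0.092]
tool-frame shift to [0.6015, 0.042, 0.095] : [-0.0007 -0.0003  0.0625]
```

>>> jog_arm(
  dr=[
    [0,0,0],
    [0,0,0],
    [0,0,0],
    [0,0,0],
  ],
  linear=[
    [-0.0005,0,0.03],
    [0,0,0.03],
    [0,0,0],
    [0,0,0],
  ],
  grip=[0,0,0,0],
)

```text
t: 23.55
eef_pos: [0.602, 0.0418, 0.0991]
orientation: [0.034, 3.138, 0.0]
contact_force: [-0.2, 0.2, -1.1]
width: 0.0541
```

```bash
python3 - <<'E'
from h import *
s,R=st()
b=capture('side');a=capture('top')
save(b,'side18.png',(280,180,380,280),6);save(a,'top18.png',(270,190,340,260),8)
X=[.6018,.0405]
print("post proj side (foot,tip)",((proj(b,[[*X,.02],[*X,.078]])-[280,180]+.5)*6).round(1).tolist())
p=s['eef_pos']; print("tcp",((proj(b,[p])-[280,180]+.5)*6).round(1).tolist())
E
```

```text
t 23.55 pos [0.602  0.0418 0.0991] yaw_y 88.76 deg z [ 0.003  0.    -1.   ] F [-0.2  0.2 -1.1] w 0.0541
j [ 6.900e-02  4.750e-01 -1.000e-03  1.092e+00 -0.000e+00  9.100e-02]
post proj side (foot,tip) [[255.2, 452.3], [255.9, 372.5]]
tcp [[255.8, 340.8]]
```

View pics/side18.png

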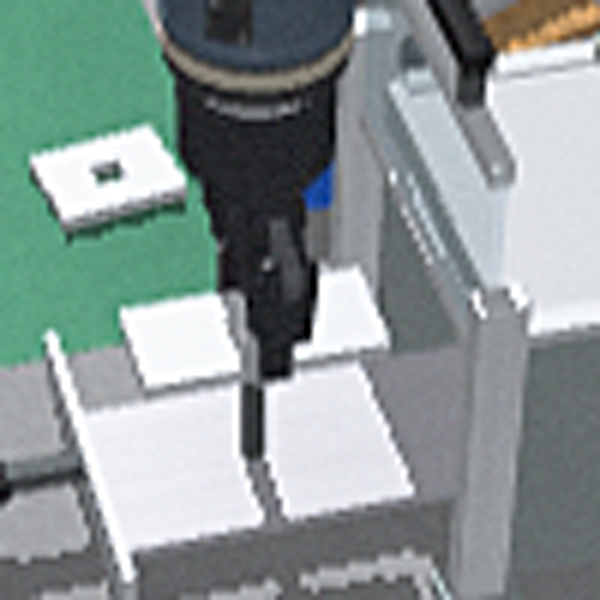

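View pics/top18.png

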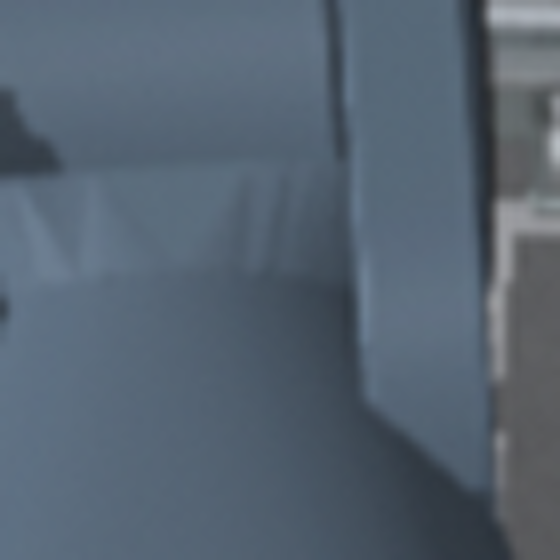

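```bash
python3 - <<'E'
from h import *
b=capture('side')
save(b,'side19.png',(295,220,350,265),14)
X=[.6018,.0405]
C=np.array([.602,.0418]);
u=np.array([np.cos(np.radians(-1.24)),np.sin(np.radians(-1.24))]);v=np.array([-u[1],u[0]])
f=lambda P:((proj(b,P)-[295,220]+.5)*14).round(0).tolist()
for z in(.1014,.1114):
  print(z,"hole",f([[*(C+i*.009*u+j*.009*v),z] for i,j in((-1,-1),(1,-1),(1,1),(-1,1))]),"plate",f([[*(C+i*.0625*u+j*.028*v),z] for i,j in((-1,-1),(1,-1),(1,1),(-1,1))]))
print("post",f([[*X,.02],[*X,.084]]))
E
```

```text
0.1014 hole [[358.0, 263.0], [439.0, 248.0], [417.0, 192.0], [336.0, 206.0]] plate [[135.0, 369.0], [704.0, 263.0], [629.0, 91.0], [74.0, 191.0]]
0.1114 hole [[358.0, 229.0], [439.0, 214.0], [417.0, 158.0], [336.0, 173.0]] plate [[134.0, 335.0], [705.0, 230.0], [631.0, 58.0], [72.0, 157.0]]
post [[385.0, 495.0], [387.0, 289.0]]
```

View pics/side19.png

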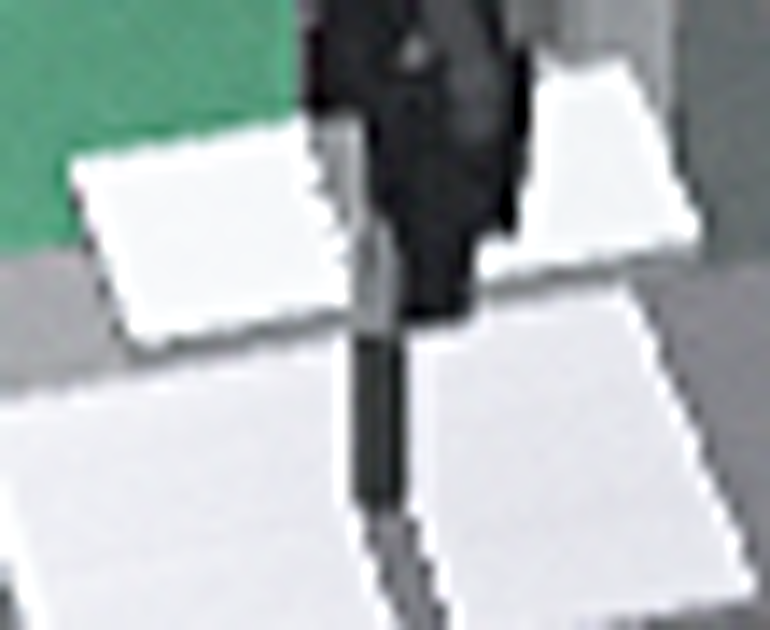

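Zoomed, the plate's corners match the prediction within about 1 mm, and the post's x in this view agrees with the hole's to about 0.5 mm. Now lower it over the tip and watch the force.

>>> jog_arm(
  dr=[
    [0,0,0],
    [0,0,0],
    [0,0,0],
    [0,0,0],
  ],
  linear=[
    [0,0.0005,0.008],
    [0,0,0.008],
    [0,0,0.008],
    [0,0,0],
  ],
  grip=[0,0,0,0],
)

```text
t: 24.2
eef_pos: [0.6011, 0.0429, 0.0727]
orientation: [0.031, 3.141, -0.0]
contact_force: [0.1, 0.3, -0.7]
width: 0.0543
```

>>> jog_arm(
  dr=[
    [0,0,0],
    [0,0,0],
    [0,0,0],
    [0,0,0],
    [0,0,0],
    [0,0,0],
  ],
  linear=[
    [0,0,0.01],
    [0,0,0.012],
    [0,0,0.012],
    [0,0,0.01],
    [0,0,0.005],
    [0,0,0],
  ],
  grip=[0,0,0,0,0,0],
)

```text
t: 24.95
eef_pos: [0.6015, 0.0429, 0.0243]
orientation: [0.032, 3.14, 0.0]
contact_force: [-0.2, 0.6, -0.1]
width: 0.0545
```

>>> jog_arm(
  dr=[
    [0,0,0],
    [0,0,0],
    [0,0,0],
    [0,0,0],
    [0,0,0],
    [0,0,0],
  ],
  linear=[
    [0,0,0.004],
    [0,0,0.001],
    [0,0,0],
    [0,0,0],
    [0,0,0],
    [0,0,-0.03],
  ],
  grip=[0,0,0,0.85,0.85,0.85],
)

```text
t: 25.7
eef_pos: [0.6002, 0.0428, 0.0483]
orientation: [-0.031, -3.14, 0.0]
contact_force: [-0.4, -0.4, 0.6]
width: 0.0723
```

>>> jog_arm(
  dr=[
    [0,0,0],
    [0,0,0],
    [0,0,0],
    [0,0,0],
  ],
  linear=[
    [0,0,-0.05],
    [0,0,-0.05],
    [0,0,-0.03],
    [0,0,0],
  ],
  grip=[0.85,1,1,1],
)

```text
t: 26.2
eef_pos: [0.6028, 0.043, 0.1823]
orientation: [0.031, 3.135, 0.001]
contact_force: [0.1, 1.1, -0.4]
width: 0.0852
```

```bash
python3 - <<'E'
from h import *
st()
b=capture('side')
save(b,'side20.png',(270,180,370,280),6)
E
```

```text
t 26.20 pos [0.6028 0.043  0.1823] yaw_y 88.85 deg z [ 0.006  0.    -1.   ] F [ 0.1  1.1 -0.4] w 0.0852
j [ 0.071  0.437  0.153  1.281 -0.     0.091]
```

View pics/side20.png

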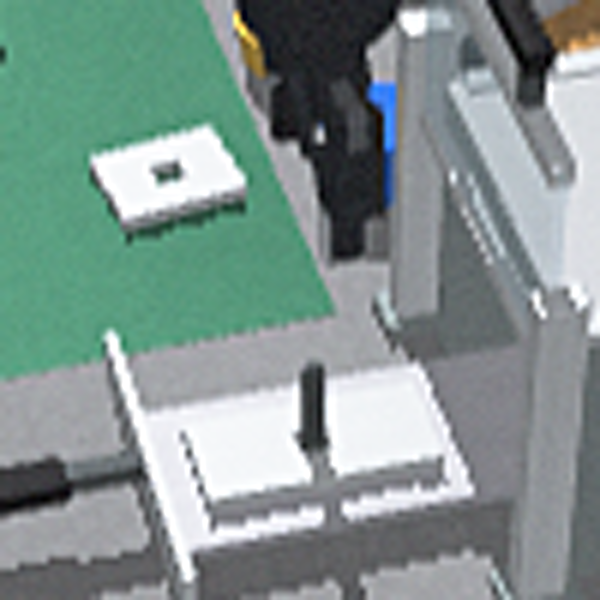

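Plate_b lies flat round the post (post tip at about (322,242)). Next is plate_d, now at about (298,209) in the side image.

```bash
python3 - <<'E'
from h import *
a=capture('top');b=capture('side')
for n,c,bx in (("top",a,(195,225,240,265)),("side",b,(284,198,313,221))):
    x0,y0,x1,y1=bx; im=c["pixels"][y0:y1,x0:x1]; g=im.min(2); 
    m=(g>165).astype(np.uint8)*255
    cs,h=cv2.findContours(m,cv2.RETR_CCOMP,cv2.CHAIN_APPROX_NONE)
    for i,ct in enumerate(cs):
        if cv2.contourArea(ct)<6: continue
        p=ct.reshape(-1,2)+[x0,y0]; r=cv2.minAreaRect(plane(c,p,.01)[:,:2].astype(np.float32))
        print(n,"hole" if h[0][i][3]>=0 else "outer",p.mean(0).round(1),np.round(r[0],4),np.round(r[1],4),round(r[2],1))
print("spool,tin",plane(a,[(223,202),(181,210)],.04))
rel([.588,.289,.18])
E
```

```text
top outer [214.6 243.4] [0.5883 0.2894] [0.0747 0.0565] 7.2
top hole [214.7 243.3] [0.5888 0.2899] [0.0227 0.0198] 1.5
side outer [297.2 208.4] [0.5863 0.2876] [0.0764 0.06  ] 7.2
side hole [297.3 208.3] [0.5858 0.2871] [0.0237 0.0212] 21.9
spool,tin [[0.70023992 0.26222315 0.04      ]
 [0.67779767 0.37872527 0.04      ]]
t 26.35 pos [0.6011 0.0429 0.1787] yaw_y 88.85 deg z [ 0.001 -0.    -1.   ] F [0.2 0.2 0.3] w 0.0850
j [ 0.071  0.44   0.149  1.279 -0.     0.091]
tool-frame shift to [0.588, 0.289, 0.18] : [ 0.018   0.2458 -0.0013]
```

>>> jog_arm(
  dr=[
    [0,0,0],
    [0,0,0],
    [0,0,0],
    [0,0,0],
    [0,0,0],
    [0,0,-8.3],
    [0,0,0],
    [0,0,0],
    [0,0,0],
  ],
  linear=[
    [0.004,0.049,0],
    [0.004,0.049,0],
    [0.004,0.049,0],
    [0.004,0.049,0],
    [0.003,0.05,0],
    [0,0,0],
    [0,0,0.06],
    [0,0,0.04],
    [0,0,0],
  ],
  grip=[1,1,1,1,1,1,0.85,0.8,0.8],
)

```text
t: 27.48
eef_pos: [0.585, 0.288, 0.0759]
orientation: [0.196, -3.131, 0.004]
contact_force: [-0.1, -0.1, 1.1]
width: 0.0683
```

```bash
python3 -c "
from h import *
rel([.5872,.289,.0])"
```

```text
t 27.48 pos [0.585  0.288  0.0759] yaw_y 97.15 deg z [-0.005 -0.003 -1.   ] F [-0.1 -0.1  1.1] w 0.0683
j [ 4.580e-01  5.960e-01  1.370e-01  1.118e+00 -1.000e-03  3.330e-01]
tool-frame shift to [0.5872, 0.289, 0.0] : [-0.0027  0.0009  0.0758]
```

>>> jog_arm(
  dr=[
    [0,0,0],
    [0,0,0],
    [0,0,0],
    [0,0,0],
    [0,0,0],
  ],
  linear=[
    [-0.002,0.0005,0.03],
    [0,0,0.025],
    [0,0,0.012],
    [0,0,0],
    [0,0,0],
  ],
  grip=[0.77,0.77,0.77,0.77,0.77],
)

```text
t: 28.1
eef_pos: [0.5904, 0.2904, 0.0141]
orientation: [-0.196, 3.132, 0.001]
contact_force: [-0.4, -0.4, 0.9]
width: 0.0659
```

```bash
python3 -c "
from h import *
rel([.5872,.289,-0.002])
b=capture('side')
save(b,'side21.png',(270,170,340,230),8)"
```

```text
t 28.10 pos [0.5904 0.2904 0.0141] yaw_y 97.15 deg z [ 0.003  0.001 -1.   ] F [-0.4 -0.4  0.9] w 0.0659
j [ 0.457  0.645  0.059  0.981 -0.001  0.333]
tool-frame shift to [0.5872, 0.289, -0.002] : [ 0.0034 -0.001   0.0161]
```

View pics/side21.png

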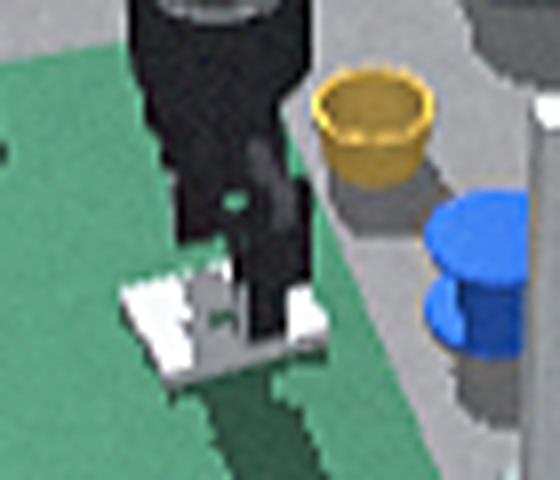

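The fingers straddle plate_d (hole at about (298,210)) and the spool and tin are clear. Correct 3 mm, lower and grip.

>>> jog_arm(
  dr=[
    [0,0,0],
    [0,0,0],
    [0,0,0],
  ],
  linear=[
    [0.0025,-0.0005,0.008],
    [0,0,0.007],
    [0,0,0],
  ],
  grip=[0.77,0.77,0.77],
)

```text
t: 28.52
eef_pos: [0.5867, 0.2889, -0.0031]
orientation: [-0.196, 3.135, -0.001]
contact_force: [0.0, -0.5, -0.3]
width: 0.0659
```

>>> jog_arm(
  dr=[
    [0,0,0],
    [0,0,0],
    [0,0,0],
    [0,0,0],
    [0,0,0],
  ],
  linear=[
    [0,0,0.001],
    [0,0,0],
    [0,0,0],
    [0,0,0],
    [0,0,0],
  ],
  grip=[0.77,0,0,0,0],
)

```text
t: 29.15
eef_pos: [0.5876, 0.2893, -0.0028]
orientation: [-0.196, 3.133, 0.0]
contact_force: [-0.3, -1.5, 5.7]
width: 0.0541
```

Gripped. Lift, turn back to the tray and move over the post.

>>> jog_arm(
  dr=[
    [0,0,0],
    [0,0,0],
    [0,0,0],
    [0,0,0],
    [0,0,0],
    [0,0,8.3],
    [0,0,0],
    [0,0,0],
  ],
  linear=[
    [0,0,-0.01],
    [0,0,-0.03],
    [0,0,-0.04],
    [0,0,-0.04],
    [0,0,-0.03],
    [0,0,0],
    [0,0,0],
    [0,0,0],
  ],
  grip=[0,0,0,0,0,0,0,0],
)

```text
t: 30.15
eef_pos: [0.5867, 0.289, 0.1464]
orientation: [0.027, 3.14, -0.0]
contact_force: [-0.1, -0.2, -1.3]
width: 0.0542
```

```bash
python3 -c "
from h import *
rel([0.6012,0.0428,0.14])"
```

```text
t 30.15 pos [0.5867 0.289  0.1464] yaw_y 89.02 deg z [ 0.001 -0.    -1.   ] F [-0.1 -0.2 -1.3] w 0.0542
j [ 4.580e-01  5.610e-01  2.600e-01  1.269e+00 -1.000e-03  4.750e-01]
tool-frame shift to [0.6012, 0.0428, 0.14] : [-0.0187 -0.2459  0.0065]
```

>>> jog_arm(
  dr=[
    [0,0,0],
    [0,0,0],
    [0,0,0],
    [0,0,0],
    [0,0,0],
    [0,0,0],
    [0,0,0],
    [0,0,0],
  ],
  linear=[
    [-0.004,-0.049,0],
    [-0.004,-0.049,0],
    [-0.004,-0.049,0],
    [-0.004,-0.049,0],
    [-0.003,-0.05,0],
    [0,0,0],
    [0,0,0.04],
    [0,0,0],
  ],
  grip=[0,0,0,0,0,0,0,0],
)

```text
t: 31.15
eef_pos: [0.599, 0.0432, 0.1042]
orientation: [-0.029, -3.138, 0.0]
contact_force: [-1.0, 0.8, -1.4]
width: 0.0543
```

```bash
python3 - <<'E'
from h import *
rel([0.6012,0.0428,0.1])
b=capture('side')
save(b,'side22.png',(295,210,350,265),10)
s=read_state();C=s['eef_pos']; z0=C[2]+.0028
u=np.array([np.cos(np.radians(-1.0)),np.sin(np.radians(-1.0))]);v=np.array([-u[1],u[0]])
f=lambda P:((proj(b,P)-[295,210]+.5)*10).round(0).tolist()
print("plate",f([[*(C[:2]+i*.0375*u+j*.028*v),z0+.01] for i,j in((-1,-1),(1,-1),(1,1),(-1,1))]))
print("post .6012,.0428",f([[.6012,.0428,.03],[.6012,.0428,.084]]))
E
```

```text
t 31.15 pos [0.599  0.0432 0.1042] yaw_y 88.95 deg z [-0.003 -0.    -1.   ] F [-1.   0.8 -1.4] w 0.0543
j [0.072 0.472 0.008 1.11  0.    0.09 ]
tool-frame shift to [0.6012, 0.0428, 0.1] : [-0.0022 -0.0003  0.0042]
plate [[171.0, 304.0], [417.0, 258.0], [364.0, 135.0], [124.0, 178.0]]
post .6012,.0428 [[272.0, 427.0], [273.0, 302.0]]
```

View pics/side22.png

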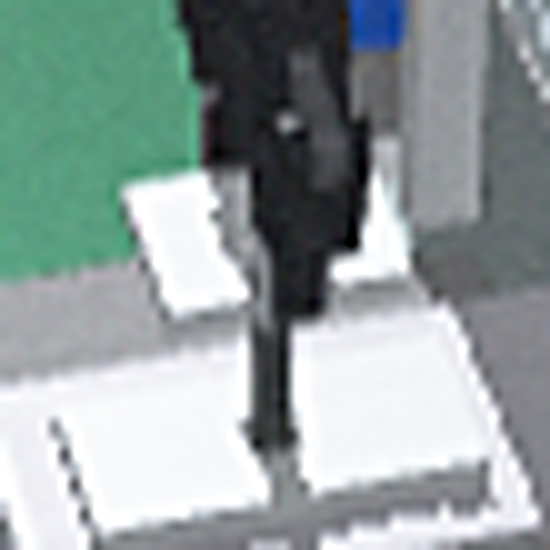

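Plate_d's near-left corner is at (312,241), as predicted, and the post at about (322,246) also matches its estimate. Correct 2 mm and lower.

>>> jog_arm(
  dr=[
    [0,0,0],
    [0,0,0],
    [0,0,0],
    [0,0,0],
    [0,0,0],
  ],
  linear=[
    [-0.0018,-0.0005,0.006],
    [0,0,0.008],
    [0,0,0.008],
    [0,0,0.008],
    [0,0,0],
  ],
  grip=[0,0,0,0,0],
)

```text
t: 31.82
eef_pos: [0.6024, 0.0423, 0.0759]
orientation: [0.032, 3.141, 0.0]
contact_force: [-0.5, -0.1, -0.0]
width: 0.0545
```

>>> jog_arm(
  dr=[
    [0,0,0],
    [0,0,0],
    [0,0,0],
    [0,0,0],
    [0,0,0],
    [0,0,0],
  ],
  linear=[
    [0.001,0,0.01],
    [0,0,0.012],
    [0,0,0.012],
    [0,0,0.008],
    [0,0,0.003],
    [0,0,0],
  ],
  grip=[0,0,0,0,0,0],
)

```text
t: 32.58
eef_pos: [0.6021, 0.0423, 0.0316]
orientation: [0.032, 3.14, 0.0]
contact_force: [1.0, -0.7, -1.1]
width: 0.0541
```

>>> jog_arm(
  dr=[
    [0,0,0],
    [0,0,0],
    [0,0,0],
    [0,0,0],
    [0,0,0],
    [0,0,0],
  ],
  linear=[
    [0,0,0.003],
    [0,0,0.001],
    [0,0,0],
    [0,0,0],
    [0,0,0],
    [0,0,-0.03],
  ],
  grip=[0,0,0,0.85,0.85,0.85],
)

```text
t: 33.33
eef_pos: [0.6005, 0.0422, 0.0562]
orientation: [-0.032, -3.139, 0.0]
contact_force: [-0.5, -0.2, 0.0]
width: 0.073
```

>>> jog_arm(
  dr=[
    [0,0,0],
    [0,0,0],
    [0,0,0],
    [0,0,0],
    [0,0,0],
    [0,0,0],
  ],
  linear=[
    [0,0,-0.05],
    [0,0,-0.05],
    [0.03,0.05,0],
    [0.03,0.05,0],
    [0.03,0.05,0],
    [0,0,0],
  ],
  grip=[0.85,1,1,1,1,1],
)

```text
t: 34.08
eef_pos: [0.5131, 0.197, 0.1579]
orientation: [0.025, 3.14, 0.001]
contact_force: [0.8, 0.1, 0.6]
width: 0.0855
```

```bash
python3 - <<'E'
from h import *
st()
a=capture('top');b=capture('side')
save(b,'side23.png',(270,200,370,350),5);save(a,'top23.png',(260,190,400,300),5)
E
```

```text
t 34.08 pos [0.5131 0.197  0.1579] yaw_y 89.10 deg z [ 0.002  0.001 -1.   ] F [0.8 0.1 0.6] w 0.0855
j [ 0.367  0.336 -0.057  1.176  0.     0.382]
```

View pics/side23.png

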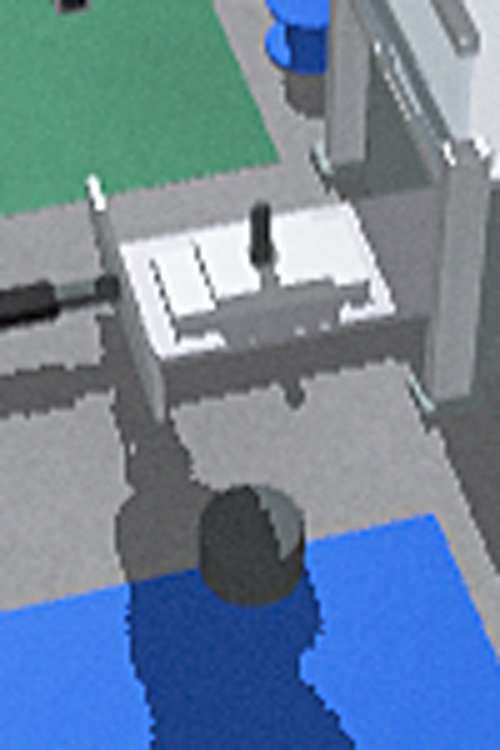

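View pics/top23.png

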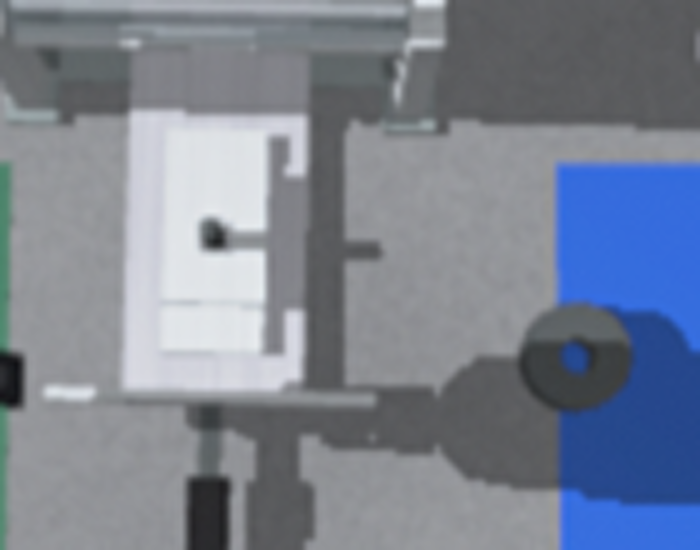

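Both plates are stacked on the post, the shorter on top. The weight is at about (375,261) in the top image. Measure it and go.

```bash
python3 - <<'E'
from h import *
a=capture('top');b=capture('side')
print("bore",plane(a,[(575/5+260-.4,356/5+190-.4)],.038))
print("disc l/r",plane(a,[(520/5+260-.4,356/5+190-.4),(632/5+260-.4,356/5+190-.4)],.038))
print("side disc",plane(b,[(252/5+270-.4,522/5+200-.4)],.038))
rel([.535,-.157,.15])
E
```

```text
bore [[ 0.53686453 -0.15708286  0.038     ]]
disc l/r [[ 0.53687853 -0.12686415  0.038     ]
 [ 0.53684682 -0.18843798  0.038     ]]
side disc [[ 0.53731407 -0.15817084  0.038     ]]
t 34.27 pos [0.5153 0.1934 0.1576] yaw_y 88.80 deg z [ 0.002 -0.    -1.   ] F [ 0.6 -0.7  0.6] w 0.0853
j [ 3.590e-01  3.380e-01 -5.500e-02  1.176e+00 -1.000e-03  3.800e-01]
tool-frame shift to [0.535, -0.157, 0.15] : [-0.027  -0.3499  0.0076]
```

>>> jog_arm(
  dr=[
    [0,0,0],
    [0,0,0],
    [0,0,0],
    [0,0,0],
    [0,0,0],
    [0,0,0],
    [0,0,0],
    [0,0,0],
    [0,0,0],
  ],
  linear=[
    [-0.004,-0.05,0],
    [-0.004,-0.05,0],
    [-0.004,-0.05,0],
    [-0.004,-0.05,0],
    [-0.004,-0.05,0],
    [-0.004,-0.05,0],
    [-0.005,-0.05,0],
    [0,0,0.06],
    [0,0,0],
  ],
  grip=[1,1,1,1,1,1,1,1,1],
)

```text
t: 35.4
eef_pos: [0.5338, -0.1571, 0.0942]
orientation: [-0.036, -3.136, -0.003]
contact_force: [-0.5, 0.6, 0.8]
width: 0.0853
```

```bash
python3 -c "
from h import *
rel([.537,-.157,.0065])"
```

```text
t 35.40 pos [ 0.5338 -0.1571  0.0942] yaw_y 88.70 deg z [-0.005  0.002 -1.   ] F [-0.5  0.6  0.8] w 0.0853
j [-2.870e-01  3.940e-01 -1.390e-01  1.043e+00  1.000e-03 -2.640e-01]
tool-frame shift to [0.537, -0.157, 0.0065] : [-0.0037  0.      0.0877]
```

>>> jog_arm(
  dr=[
    [0,0,0],
    [0,0,0],
    [0,0,0],
    [0,0,0],
    [0,0,0],
  ],
  linear=[
    [-0.002,0,0.03],
    [0,0,0.03],
    [0,0,0.02],
    [0,0,0.007],
    [0,0,0],
  ],
  grip=[1,1,1,1,1],
)

```text
t: 36.02
eef_pos: [0.5396, -0.1566, 0.0117]
orientation: [0.031, 3.139, -0.0]
contact_force: [0.7, 0.2, -0.1]
width: 0.0852
```

```bash
python3 -c "
from h import *
rel([.537,-.157,.0060])"
```

```text
t 36.02 pos [ 0.5396 -0.1566  0.0117] yaw_y 88.85 deg z [ 0.003 -0.    -1.   ] F [ 0.7  0.2 -0.1] w 0.0852
j [-0.283  0.473 -0.246  0.849  0.001 -0.263]
tool-frame shift to [0.537, -0.157, 0.006] : [ 0.0026 -0.0005  0.0057]
```

>>> jog_arm(
  dr=[
    [0,0,0],
    [0,0,0],
    [0,0,0],
    [0,0,0],
    [0,0,0],
    [0,0,0],
  ],
  linear=[
    [0.002,0,0.005],
    [0,0,0],
    [0,0,0],
    [0,0,0],
    [0,0,0],
    [0,0,0],
  ],
  grip=[1,1,0,0,0,0],
  squeeze=60,
)

```text
t: 36.78
eef_pos: [0.5373, -0.1565, 0.0063]
orientation: [0.032, 3.139, -0.0]
contact_force: [-3.7, 0.6, 11.2]
width: 0.0584
```

Gripped, with the weight's bottom about 6 mm below the TCP. Lift and move to the post.

>>> jog_arm(
  dr=[
    [0,0,0],
    [0,0,0],
    [0,0,0],
    [0,0,0],
    [0,0,0],
    [0,0,0],
    [0,0,0],
    [0,0,0],
    [0,0,0],
    [0,0,0],
  ],
  linear=[
    [0,0,-0.01],
    [0,0,-0.03],
    [0,0,-0.05],
    [0,0,-0.04],
    [0,0,0],
    [-0.017,0.05,0],
    [-0.017,0.05,0],
    [-0.017,0.05,0],
    [-0.017,0.05,0],
    [0,0,0],
  ],
  grip=[0,0,0,0,0,0,0,0,0,0],
)

```text
t: 38.02
eef_pos: [0.6087, 0.0456, 0.1339]
orientation: [-0.025, -3.141, -0.001]
contact_force: [-0.7, 0.0, -4.6]
width: 0.0584
```

>>> jog_arm(
  dr=[
    [0,0,0],
    [0,0,0],
  ],
  linear=[
    [0,0,0.015],
    [0,0,0],
  ],
  grip=[0,0],
)

```text
t: 38.28
eef_pos: [0.6073, 0.0412, 0.1184]
orientation: [-0.033, -3.14, 0.0]
contact_force: [-0.4, -0.3, -5.1]
width: 0.0581
```

```bash
python3 - <<'E'
from h import *
rel([0.6012,0.0425,0.1])
b=capture('side')
save(b,'side24.png',(280,200,360,270),8)
f=lambda P:((proj(b,P)-[280,200]+.5)*8).round(0).tolist()
C=read_state()['eef_pos']
print("weight axis top/bottom pred",f([[C[0],C[1],C[2]-.006+.038],[C[0],C[1],C[2]-.006]]),"post",f([[.6012,.0425,.04],[.6012,.0425,.084]]))
E
```

```text
t 38.27 pos [0.6073 0.0412 0.1184] yaw_y 88.78 deg z [-0.002 -0.    -1.   ] F [-0.4 -0.3 -5.1] w 0.0581
j [ 0.068  0.479  0.055  1.149 -0.     0.089]
tool-frame shift to [0.6012, 0.0425, 0.1] : [0.0061 0.0012 0.0184]
weight axis top/bottom pred [[358.0, 190.0], [357.0, 265.0]] post [[338.0, 404.0], [338.0, 322.0]]
```

View pics/side24.png

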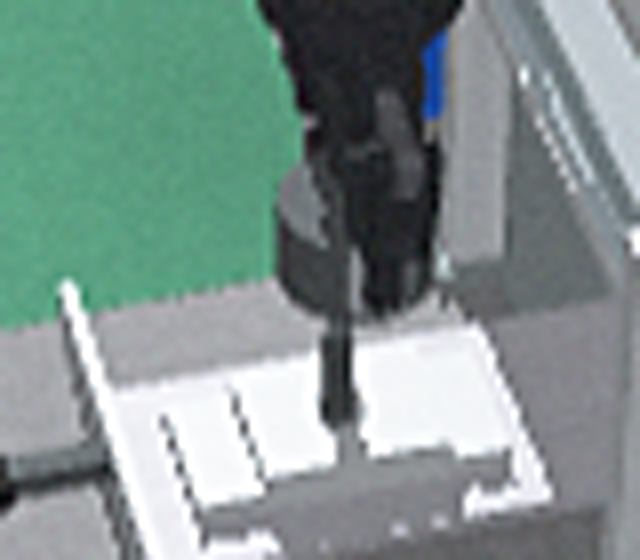

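The weight's middle at about (324,230) and the post at about (322,245) both match the predictions. Correct 6 mm, then lower.

>>> jog_arm(
  dr=[
    [0,0,0],
    [0,0,0],
    [0,0,0],
  ],
  linear=[
    [0.006,0.001,0.01],
    [0,0,0.01],
    [0,0,0],
  ],
  grip=[0,0,0],
)

```text
t: 38.7
eef_pos: [0.6022, 0.0431, 0.0997]
orientation: [0.032, 3.141, -0.0]
contact_force: [-0.2, -0.2, -4.6]
width: 0.058
```

```bash
python3 -c "
from h import *
rel([0.6012,0.0425,0.07])"
```

```text
t 38.70 pos [0.6022 0.0431 0.0997] yaw_y 88.84 deg z [ 0. -0. -1.] F [-0.2 -0.2 -4.6] w 0.0580
j [ 0.072  0.478  0.005  1.098 -0.     0.092]
tool-frame shift to [0.6012, 0.0425, 0.07] : [ 0.001  -0.0006  0.0297]
```

>>> jog_arm(
  dr=[
    [0,0,0],
    [0,0,0],
    [0,0,0],
    [0,0,0],
    [0,0,0],
  ],
  linear=[
    [0.001,-0.0005,0.006],
    [0,0,0.008],
    [0,0,0.008],
    [0,0,0.008],
    [0,0,0],
  ],
  grip=[0,0,0,0,0],
)

```text
t: 39.33
eef_pos: [0.6015, 0.0428, 0.0698]
orientation: [0.032, 3.141, 0.0]
contact_force: [0.1, 0.4, -4.6]
width: 0.0579
```

>>> jog_arm(
  dr=[
    [0,0,0],
    [0,0,0],
    [0,0,0],
    [0,0,0],
    [0,0,0],
  ],
  linear=[
    [0,0,0.008],
    [0,0,0.008],
    [0,0,0.005],
    [0,0,0.002],
    [0,0,0],
  ],
  grip=[0,0,0,0,0],
)

```text
t: 39.95
eef_pos: [0.602, 0.0428, 0.0476]
orientation: [0.032, 3.14, 0.0]
contact_force: [1.1, 0.2, -4.5]
width: 0.0582
```

>>> jog_arm(
  dr=[
    [0,0,0],
    [0,0,0],
    [0,0,0],
    [0,0,0],
    [0,0,0],
    [0,0,0],
  ],
  linear=[
    [0,0,0.0015],
    [0,0,0],
    [0,0,0],
    [0,0,0],
    [0,0,-0.03],
    [0,0,-0.04],
  ],
  grip=[0,0,1,1,1,1],
)

```text
t: 40.7
eef_pos: [0.6012, 0.0428, 0.1164]
orientation: [0.032, 3.141, -0.0]
contact_force: [0.5, -0.6, -0.0]
width: 0.0855
```

>>> jog_arm(
  dr=[
    [0,0,0],
    [0,0,0],
    [0,0,0],
    [0,0,0],
    [0,0,0],
    [0,0,0],
  ],
  linear=[
    [0,0,-0.04],
    [0.05,0,0],
    [0.05,0,0],
    [0.05,0,0],
    [0.02,0,0],
    [0,0,0],
  ],
  grip=[1,1,1,1,1,1],
)

```text
t: 41.45
eef_pos: [0.4312, 0.0463, 0.1565]
orientation: [0.031, 3.139, 0.0]
contact_force: [-0.5, 0.9, 0.5]
width: 0.0853
```

```bash
python3 - <<'E'
from h import *
st()
a=capture('top');b=capture('side')
save(b,'side25.png',(240,180,370,280),6);save(a,'top25.png',(260,190,400,300),5)
E
```

```text
t 41.45 pos [0.4312 0.0463 0.1565] yaw_y 88.86 deg z [ 0.003  0.    -1.   ] F [-0.5  0.9  0.5] w 0.0853
j [ 0.107  0.105 -0.355  1.108 -0.     0.127]
```

View pics/side25.png

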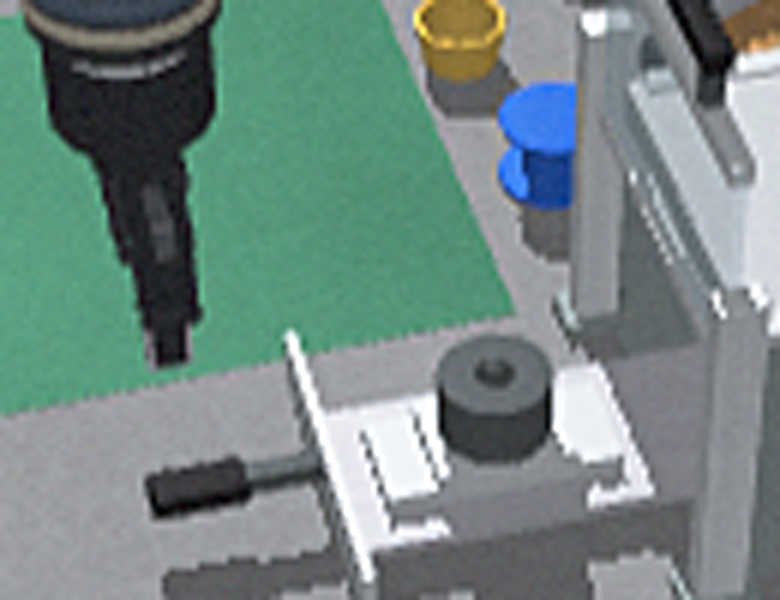

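View pics/top25.png

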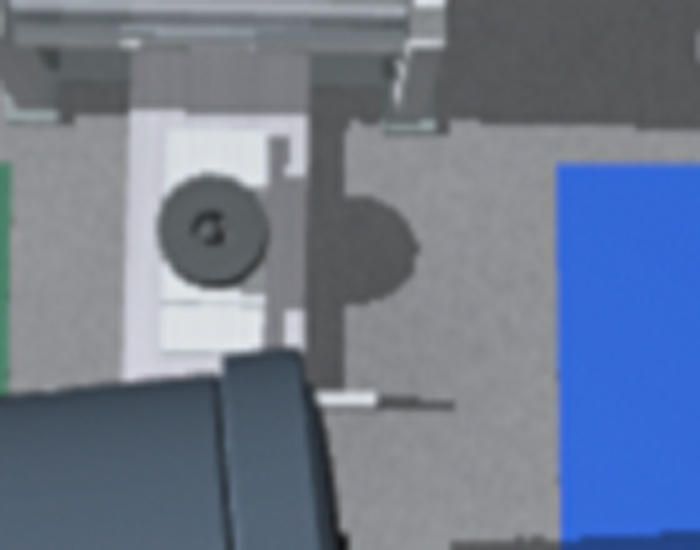

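The plates and weight are stacked on the post (weight top at about (322,242)) and lie level, with the sash still up. Back to the tray handle.

>>> jog_arm(
  dr=[
    [0,0,0],
    [0,0,0],
    [0,0,0],
    [0,0,0],
    [0,0,0],
  ],
  linear=[
    [-0.004,0,0.05],
    [0,0,0.05],
    [0,0,0.02],
    [0,0,0],
    [0,0,0],
  ],
  grip=[0.7,0.7,0.7,0.7,0.7],
  squeeze=40,
)

```text
t: 42.18
eef_pos: [0.4372, 0.0462, 0.0367]
orientation: [0.032, 3.139, 0.0]
contact_force: [0.1, -0.4, 0.9]
width: 0.0598
```

```bash
python3 -c "
from h import *
rel([0.437,0.0459,0.022])"
```

```text
t 42.17 pos [0.4372 0.0462 0.0367] yaw_y 88.84 deg z [ 0.003  0.    -1.   ] F [ 0.1 -0.4  0.9] w 0.0598
j [ 0.105  0.227 -0.54   0.801 -0.     0.126]
tool-frame shift to [0.437, 0.0459, 0.022] : [ 0.0002 -0.0003  0.0147]
```

>>> jog_arm(
  dr=[
    [0,0,0],
    [0,0,0],
    [0,0,0],
    [0,0,0],
    [0,0,0],
    [0,0,0],
  ],
  linear=[
    [0,0,0.015],
    [0,0,0],
    [0,0,0],
    [0,0,0],
    [0,0,0],
    [0,0,0],
  ],
  grip=[0.7,0.7,0,0,0,0],
)

```text
t: 42.92
eef_pos: [0.4368, 0.0459, 0.0217]
orientation: [0.032, 3.138, -0.001]
contact_force: [-0.7, -3.5, 9.8]
width: 0.0231
```

>>> jog_arm(
  dr=[
    [0,0,0],
    [0,0,0],
    [0,0,0],
    [0,0,0],
    [0,0,0],
    [0,0,0],
    [0,0,0],
    [0,0,0],
    [0,0,0],
    [0,0,0],
  ],
  linear=[
    [-0.005,0,0],
    [-0.01,0,0],
    [-0.016,0,0],
    [-0.018,0,0],
    [-0.018,0,0],
    [-0.018,0,0],
    [-0.018,0,0],
    [-0.018,0,0],
    [-0.016,0,0],
    [-0.01,0,0],
  ],
  grip=[0,0,0,0,0,0,0,0,0,0],
)

```text
t: 44.18
eef_pos: [0.5839, 0.043, 0.0218]
orientation: [0.032, 3.139, -0.0]
contact_force: [-3.2, -1.8, 9.0]
width: 0.0235
```

>>> jog_arm(
  dr=[
    [0,0,0],
    [0,0,0],
    [0,0,0],
    [0,0,0],
    [0,0,0],
  ],
  linear=[
    [-0.01,0,0],
    [-0.009,0,0],
    [-0.005,0,0],
    [-0.002,0,0],
    [0,0,0],
  ],
  grip=[0,0,0,0,0],
)

```text
t: 44.8
eef_pos: [0.6093, 0.0426, 0.0218]
orientation: [0.032, 3.139, -0.0]
contact_force: [-0.2, -1.7, 5.2]
width: 0.023
```

>>> jog_arm(
  dr=[
    [0,0,0],
    [0,0,0],
    [0,0,0],
  ],
  linear=[
    [-0.002,0,0],
    [-0.001,0,0],
    [0,0,0],
  ],
  grip=[0,0,0],
)

```text
t: 45.18
eef_pos: [0.6094, 0.0425, 0.0217]
orientation: [-0.031, -3.139, 0.0]
contact_force: [-23.1, -0.9, 23.9]
width: 0.0233
```

The tray is home against its stop (23 N at x = 0.6094, against 0.6102 at the first grasp). Relax, release and back away.

>>> jog_arm(
  dr=[
    [0,0,0],
    [0,0,0],
    [0,0,0],
    [0,0,0],
    [0,0,0],
    [0,0,0],
    [0,0,0],
    [0,0,0],
    [0,0,0],
  ],
  linear=[
    [0.0025,0,0],
    [0,0,0],
    [0,0,0],
    [0,0,0],
    [0,0,-0.03],
    [0,0,-0.05],
    [0.05,0,-0.05],
    [0.05,0,-0.05],
    [0,0,0],
  ],
  grip=[0,0,0.7,0.7,0.7,0.7,0.7,0.7,0.7],
)

```text
t: 46.3
eef_pos: [0.5206, 0.0447, 0.1932]
orientation: [0.031, 3.134, 0.001]
contact_force: [0.6, -0.3, -0.1]
width: 0.0598
```

```bash
python3 - <<'E'
from h import *
st()
a=capture('top');b=capture('side')
save(b,'side26.png',(280,120,440,280),5);save(a,'top26.png',(250,100,360,250),5)
im=a['pixels'];v=im.max(2); m=np.zeros(v.shape,np.uint8); m[212:245,290:312]=(v[212:245,290:312]<50)*255
cs=cv2.findContours(m,cv2.RETR_EXTERNAL,cv2.CHAIN_APPROX_NONE)[0]
if cs:
  ct=max(cs,key=cv2.contourArea);P=plane(a,ct.reshape(-1,2),.042)[:,:2].astype(np.float32); print("handle",cv2.minAreaRect(P))
E
```

```text
t 46.30 pos [0.5206 0.0447 0.1932] yaw_y 88.87 deg z [ 0.007  0.001 -1.   ] F [ 0.6 -0.3 -0.1] w 0.0598
j [ 0.086  0.262 -0.068  1.234  0.     0.105]
```

View pics/side26.png

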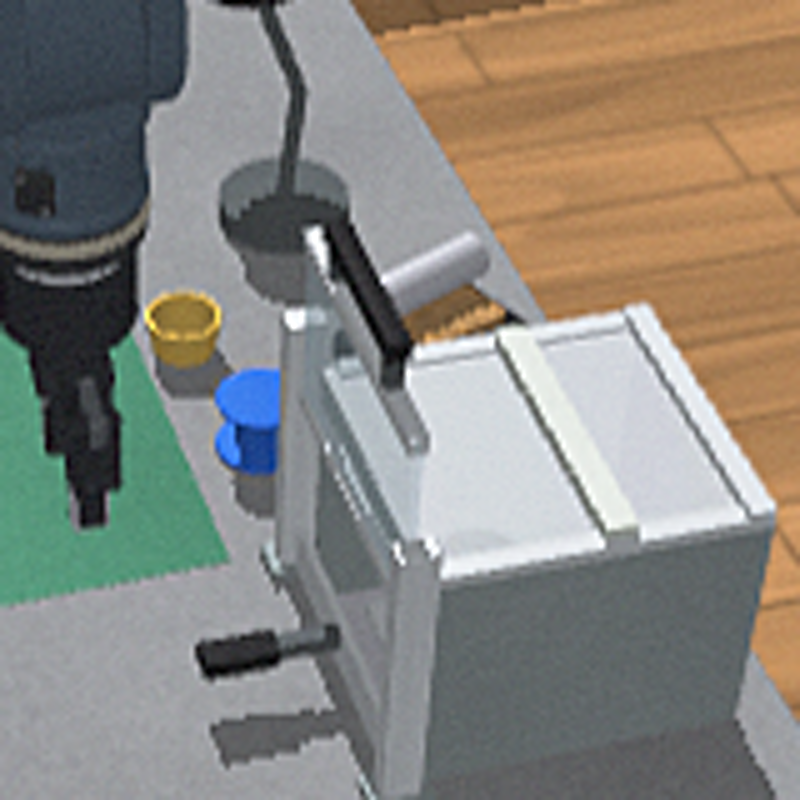

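View pics/top26.png

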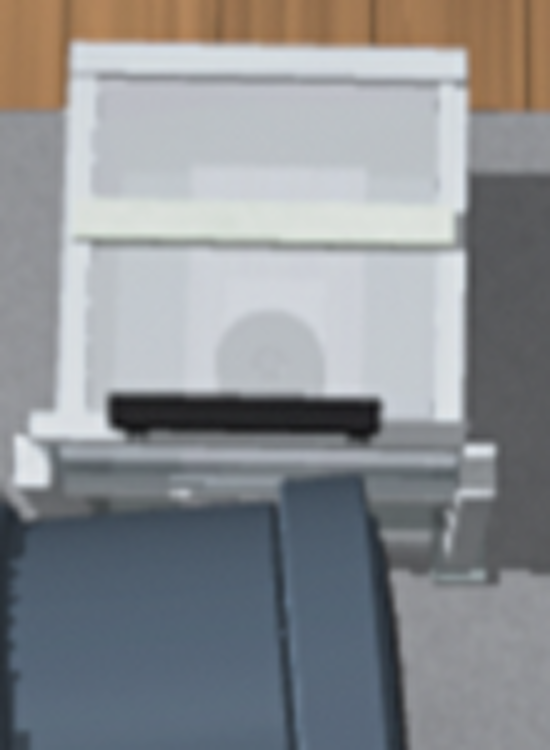

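The tray handle is back where it started, at (319–335, 247–255), with the stack inside and the sash up. Rise and turn to take the sash handle.

>>> jog_arm(
  dr=[
    [0,0,10],
    [0,0,10],
    [0,0,10],
    [0,0,10],
    [0,0,10],
    [0,0,10],
    [0,0,10],
    [0,0,10],
    [0,0,10],
    [0,0,0],
  ],
  linear=[
    [0,0,-0.018],
    [0,0,-0.018],
    [0,0,-0.018],
    [0,0,-0.018],
    [0,0,-0.018],
    [0,0,-0.018],
    [0,0,-0.018],
    [0,0,-0.018],
    [0,0,-0.013],
    [0,0,0],
  ],
  grip=[0.6,0.6,0.6,0.6,0.6,0.6,0.6,0.6,0.6,0.6],
)

```text
t: 47.65
eef_pos: [0.5215, 0.0445, 0.3456]
orientation: [2.242, 2.199, 0.001]
contact_force: [0.5, -0.2, -0.3]
width: 0.0511
```

```bash
python3 -c "
from h import *
rel([0.689,0.0395,0.345])"
```

```text
t 47.65 pos [0.5215 0.0445 0.3456] yaw_y -1.10 deg z [ 0.001  0.    -1.   ] F [ 0.5 -0.2 -0.3] w 0.0511
j [ 0.085  0.281  0.343  1.632 -0.     1.675]
tool-frame shift to [0.689, 0.0395, 0.345] : [-0.0017  0.1675  0.0008]
```

>>> jog_arm(
  dr=[
    [0,0,0],
    [0,0,0],
    [0,0,0],
    [0,0,0],
    [0,0,0],
    [0,0,0],
  ],
  linear=[
    [0,0.04,0],
    [0,0.04,0],
    [0,0.04,0],
    [-0.0015,0.03,0],
    [0,0.0175,0],
    [0,0,0],
  ],
  grip=[0.6,0.6,0.6,0.6,0.6,0.6],
)

```text
t: 48.4
eef_pos: [0.6838, 0.0399, 0.3441]
orientation: [-2.24, -2.203, 0.001]
contact_force: [0.9, -0.1, -0.5]
width: 0.0514
```

```bash
python3 -c "
from h import *
rel([0.689,0.0395,0.29])"
```

```text
t 48.40 pos [0.6838 0.0399 0.3441] yaw_y -0.95 deg z [-0. -0. -1.] F [ 0.9 -0.1 -0.5] w 0.0514
j [ 0.058  0.826  1.263  2.008 -0.     1.646]
tool-frame shift to [0.689, 0.0395, 0.29] : [-0.0003  0.0052  0.0541]
```

>>> jog_arm(
  dr=[
    [0,0,0],
    [0,0,0],
    [0,0,0],
    [0,0,0],
    [0,0,0],
  ],
  linear=[
    [0,0.005,0.01],
    [0,0,0.02],
    [0,0,0.02],
    [0,0,0.002],
    [0,0,0],
  ],
  grip=[0.6,0.6,0.6,0.6,0.6],
)

```text
t: 49.02
eef_pos: [0.6867, 0.0399, 0.2964]
orientation: [2.241, 2.199, 0.003]
contact_force: [0.2, -0.4, 0.3]
width: 0.051
```

```bash
python3 -c "
from h import *
rel([0.689,0.0395,0.29])
b=capture('side')
save(b,'side27.png',(300,80,450,290),3)"
```

```text
t 49.02 pos [0.6867 0.0399 0.2964] yaw_y -1.09 deg z [ 0.003  0.    -1.   ] F [ 0.2 -0.4  0.3] w 0.0510
j [0.058 0.697 0.876 1.748 0.    1.648]
tool-frame shift to [0.689, 0.0395, 0.29] : [-0.0003  0.0023  0.0064]
```

View pics/side27.png

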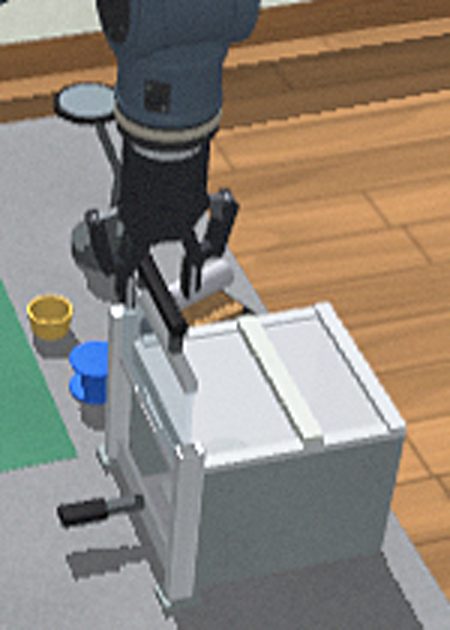

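The fingers straddle the raised bar (bar end at about (360,190)). Pinch.

>>> jog_arm(
  dr=[
    [0,0,0],
    [0,0,0],
    [0,0,0],
    [0,0,0],
    [0,0,0],
    [0,0,0],
  ],
  linear=[
    [0,0.001,0.006],
    [0,0,0],
    [0,0,0],
    [0,0,0],
    [0,0,0],
    [0,0,0],
  ],
  grip=[0.6,0.6,0,0,0,0],
  squeeze=80,
)

```text
t: 49.82
eef_pos: [0.6893, 0.0398, 0.2899]
orientation: [2.241, 2.197, 0.005]
contact_force: [8.9, -0.6, 0.2]
width: 0.0143
```

>>> jog_arm(
  dr=[
    [0,0,0],
    [0,0,0],
    [0,0,0],
    [0,0,0],
    [0,0,0],
    [0,0,0],
    [0,0,0],
  ],
  linear=[
    [0,0,0.008],
    [0,0,0.018],
    [0,0,0.02],
    [0,0,0.02],
    [0,0,0.018],
    [0,0,0.006],
    [0,0,0],
  ],
  grip=[0,0,0,0,0,0,0],
)

```text
t: 50.7
eef_pos: [0.6892, 0.0398, 0.1991]
orientation: [2.242, 2.197, 0.004]
contact_force: [10.0, -0.0, -8.7]
width: 0.0141
```

>>> jog_arm(
  dr=[
    [0,0,0],
    [0,0,0],
    [0,0,0],
    [0,0,0],
  ],
  linear=[
    [0,0,0.005],
    [0,0,0.004],
    [0,0,0.001],
    [0,0,0],
  ],
  grip=[0,0,0,0],
)

```text
t: 51.2
eef_pos: [0.6893, 0.0398, 0.19]
orientation: [2.242, 2.197, 0.005]
contact_force: [6.1, -0.7, 2.1]
width: 0.0145
```

>>> jog_arm(
  dr=[
    [0,0,0],
    [0,0,0],
    [0,0,0],
  ],
  linear=[
    [0,0,0.002],
    [0,0,0.001],
    [0,0,0],
  ],
  grip=[0,0,0],
)

```text
t: 51.58
eef_pos: [0.6894, 0.0398, 0.1899]
orientation: [2.24, 2.196, 0.008]
contact_force: [-3.5, -1.7, 28.5]
width: 0.0142
```

The sash is against its lower stop (28 N, no further travel). Open and rise, then check.

>>> jog_arm(
  dr=[
    [0,0,0],
    [0,0,0],
    [0,0,0],
    [0,0,0],
    [0,0,0],
    [0,0,0],
    [0,0,0],
    [0,0,0],
    [0,0,0],
  ],
  linear=[
    [0,0,0.0],
    [0,0,0],
    [0,0,-0.02],
    [0,0,-0.04],
    [0,0,-0.04],
    [0,-0.05,0],
    [0,-0.05,0],
    [0,-0.05,0],
    [0,0,0],
  ],
  grip=[0.5,0.5,0.5,0.5,0.5,0.5,0.5,0.5,0.5],
)

```text
t: 52.7
eef_pos: [0.5466, 0.0427, 0.2872]
orientation: [2.243, 2.199, 0.0]
contact_force: [1.0, 0.3, 0.3]
width: 0.0429
```

```bash
python3 - <<'E'
from h import *
st()
a=capture('top');b=capture('side')
save(b,'side28.png');save(a,'top28.png',(240,95,420,250),4);save(b,'side28z.png',(300,150,450,290),4)
v=b['pixels'].max(2);m=np.zeros(v.shape,np.uint8); m[183:216,342:362]=(v[183:216,342:362]<50)*255
ct=max(cv2.findContours(m,cv2.RETR_EXTERNAL,cv2.CHAIN_APPROX_NONE)[0],key=cv2.contourArea).reshape(-1,2); print("sash bar px",ct.min(0),ct.max(0),"start was [344 184] [360 215]")
v=b['pixels'].max(2);m=np.zeros(v.shape,np.uint8); m[240:262,315:340]=(v[240:262,315:340]<50)*255
ct=max(cv2.findContours(m,cv2.RETR_EXTERNAL,cv2.CHAIN_APPROX_NONE)[0],key=cv2.contourArea).reshape(-1,2); print("tray handle px",ct.min(0),ct.max(0),"start was [319 247] [335 255]")
E
```

```text
t 52.70 pos [0.5466 0.0427 0.2872] yaw_y -1.13 deg z [ 0.  0. -1.] F [1.  0.3 0.3] w 0.0429
j [ 0.078  0.317  0.243  1.497 -0.     1.669]
sash bar px [346 184] [361 215] start was [344 184] [360 215]
tray handle px [319 249] [335 255] start was [319 247] [335 255]
```

View pics/side28.png

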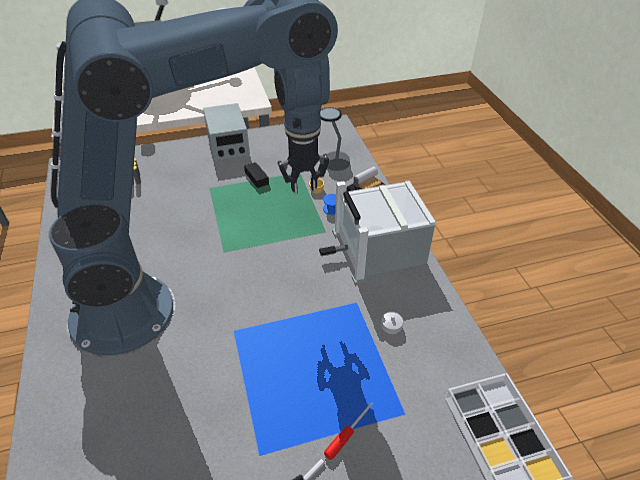

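View pics/top28.png

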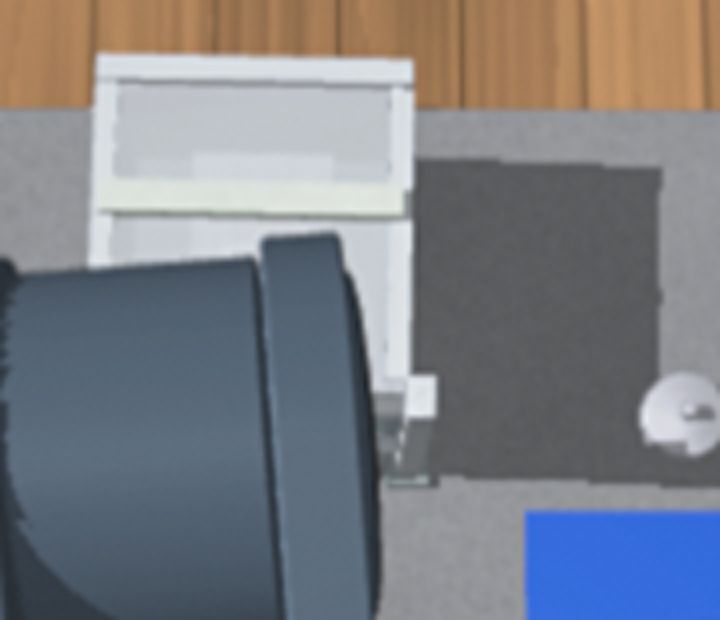

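The sash bar and tray handle are within 2 px of their starting (shut and home) positions, and the bystanders are in place. I'll back the arm off for one look at the stack through the roof.

>>> jog_arm(
  dr=[
    [0,0,0],
    [0,0,0],
    [0,0,0],
    [0,0,0],
    [0,0,0],
    [0,0,0],
    [0,0,0],
  ],
  linear=[
    [0.04,-0.04,0],
    [0.05,-0.03,0],
    [0.05,-0.03,0],
    [0.05,-0.02,0],
    [0.05,0,0],
    [0.04,0,0],
    [0,0,0],
  ],
  grip=[0.5,0.5,0.5,0.5,0.5,0.5,0.5],
)

```text
t: 53.68
eef_pos: [0.4365, 0.328, 0.2859]
orientation: [2.24, 2.201, 0.002]
contact_force: [0.8, 0.0, 0.5]
width: 0.0427
```

```bash
python3 - <<'E'
from h import *
st()
a=capture('top')
save(a,'top29.png',(240,95,420,250),4);save(a,'top29f.png')
E
```

```text
t 53.67 pos [0.4365 0.328  0.2859] yaw_y -0.99 deg z [ 0.001 -0.    -1.   ] F [0.8 0.  0.5] w 0.0427
j [ 6.450e-01  3.110e-01  2.310e-01  1.490e+00 -1.000e-03  2.233e+00]
```

View pics/top29.png

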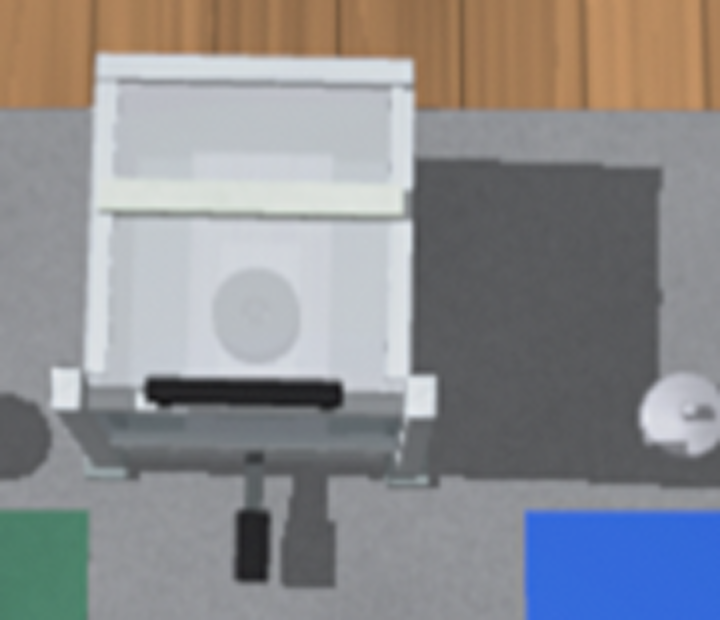

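View pics/top29f.png

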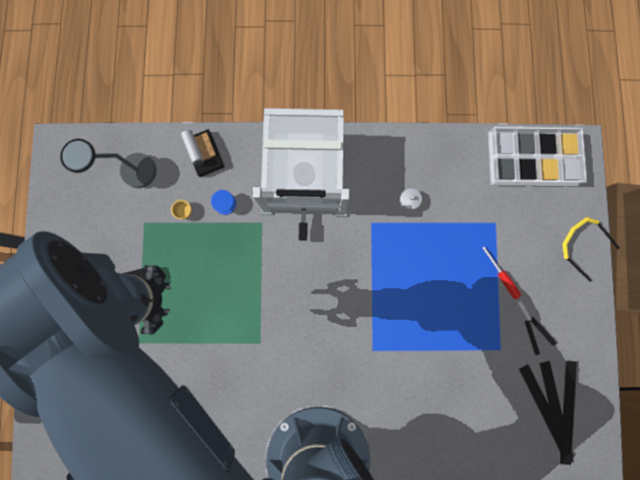

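The weight shows through the roof, still centred, at (304,174), and the tray handle is home at (303,231). The sash bar looks about 1 px different from the start, so I'll quantify that before handing in.

```bash
python3 - <<'E'
from h import *
a=capture('top')
for nm,im in (("start",cv2.imread('pics/top0.png')),("now",a['pixels'])):
    v=im.max(2);m=np.zeros(v.shape,np.uint8); m[180:203,265:335]=(v[180:203,265:335]<60)*255
    ct=max(cv2.findContours(m,cv2.RETR_EXTERNAL,cv2.CHAIN_APPROX_NONE)[0],key=cv2.contourArea)
    r=cv2.minAreaRect(plane(a,ct.reshape(-1,2),.212)[:,:2].astype(np.float32)); print(nm,np.round(r[0],4),np.round(r[1],4),"rows")
    print(v[185:200,300])
b=capture('side')
for nm,im in (("start",cv2.imread('pics/side0.png')),("now",b['pixels'])):
    print(nm); v=im.max(2); print(v[195,335:370]); print(v[178:222,352])
print(proj(a,[[.689,.04,z] for z in (.205,.210,.215)]),proj(b,[[.689,.0,z] for z in (.205,.210,.215)]))
E
```

```text
start [0.6908 0.0403] [0.1152 0.0149] rows
[178 175 135  74  35  33  36  36  32  64 112 115 109 111 111]
now [0.6874 0.0391] [0.1128 0.0131] rows
[208 221 225 216 148  69  36  36  42  38  39  82 119 120 115]
start
[251 118 126 136 135 137 124 103 201 167  53  19  16  53  57  42  29  82
 200 235 231 227 223 224 215 214 215 212 212 216 210 212 209 212 214]
[176 163 161 159 161 139  38  44  46  53  48  39  81 204 255 232  90  82
  22  31  45  46  51  53  59  62  40  30  13   5  43 111 157 145 142 135
 130 118 115 113 119 116 120 119]
now
[253 120 125 141 138 114 136 147 116   4  38  60  52  38  14 156 208 201
 219 232 232 226 227 225 221 217 215 218 218 212 216 215 218 214 213]
[175 169 165 164 168 140  37  45  51  43  47  34  85 192 250 232 182 201
 230 233 239 214  96  10  24  37  41  48  54  60  65  51  27  17   9  39
 109 159 150 141 136 131 128 118]
[[300.24373181 192.82138424]
 [300.14880442 192.36053853]
 [300.05300153 191.89543524]] [[355.84473531 213.43345576]
 [355.93549492 212.11256568]
 [356.0266915  210.78550712]]
```

Both cameras put the bar at z ≈ 0.205 m now, which is the shut height, and about 18 mm lower than at the start, so the sash had simply begun slightly open. The 100 mm of travel and the hard stop agree with that. Handing in.

```bash
python3 -c "
from bench import *
print(close_job())"
```

```text
the job is handed in; nothing more can be done
None
```

I completed the whole sequence and handed the job in at about 54 s of the 210 s limit. `close_job` gives no verdict, so I don't know how it was judged.

**What I did:** I raised the sash to its stop and drew the tray out about 173 mm. I set the weight aside, stacked the two plates present (plate_b, then plate_d on top) over the post and put the weight back. Then I pushed the tray home and lowered the sash. Plate_d was knocked a few centimetres early on, so I measured it again before picking it up.

**Last checks:**
- **Tray:** it met its stop at 23 N, and its handle is back at its starting pixels within 2 px.
- **Sash:** it travelled 100 mm down to a hard stop at 28 N. Both cameras put its bar at about 205 mm, the shut height.
- **Stack:** before the tray went in, the plates and weight looked level and round the post. Afterwards the weight is visible through the roof, centred at the post.
- **Bystanders and arm:** the bystanders look to be where they started in the final pictures, and the arm is well clear.

**Disagreements:**
- The sash bar now sits about 18 mm lower than in the first pictures. I take this to mean the sash started slightly open, since the travel and stop agree with fully shut.
- The handle also slipped a few millimetres in the grip while being raised.
- The top camera and the gripper disagreed by 2–3 mm in y. I allowed for that, and the plates and weight went on without resistance.

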